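Clear the test bay's flap and hold it open at the set angle

TASK

Two closed drive cases lie on the hinged top flap of the test bay: stack both, one on the other, squarely on the column of two such cases standing beside the bay, and let go of them. Only then swing up the flap, which has a pull bar along its front, until it is parallel with the setting arm on the bay's right side, and finish while still holding it there, at rest, because it falls shut when let go. Do not shift the column or the setting arm, and leave the other things on the bench where they are.

Things in the scene. Friction and masses are not known exactly. Their poses are not given: they have to be found in the camera images.
- bay: test bay: grey sheet-steel box standing fixed on the bench, 170 (x, depth) by 300 (y, width) by 90 mm high, covered by the flap (its top face 96 mm above the bench when shut). Origin at the centre of its underside; x points from the robot's side to the hinge side, y to the left as seen from the robot, z up
- flap (a joint): angle of the flap, rad: 0 = shut and level, grows as the front edge rises, stop at 1.25. The flap is a 170 by 300 by 6 mm aluminium plate of about 0.55 kg (varies by some 30 percent), hinged along the bay's far top edge; the hinge is free and it falls shut unless held
- flap_hinge (a point): middle of the hinge axis, 93 mm above the bench, at the bay's far edge (85 mm along the bay's x from its centre); the axis runs along the bay's y. Axes turn with the flap
- flap_bar (a point): middle of the flap's pull bar: a round steel bar 12 mm thick and 130 mm long, parallel to the hinge, 220 mm from the hinge axis in the plane of the flap, standing 50 mm out in front of the flap's front edge on a stalk at each end; its centre line is 93 mm above the bench when the flap is shut. It can be pinched from above, fingers before and behind it, and turns between the fingers as the flap swings. Axes turn with the flap: x runs along the flap from bar to hinge
- setting (a joint): angle of the setting arm, rad, on the same axis and counted like flap: the angle that the flap has to reach. A plain steel flat bar 115 mm long, 10 mm wide, 5 mm thick, pivoted on the hinge line on a round black dial, 120 mm across, with ticks every 10 degrees, 13 mm outside the flap's right (-y) edge as seen from the robot, pointing up towards the robot; stiff, it stays where it is set (between about 0.5 and 0.95)
- setting_tip (a point): free end of the setting arm, 115 mm from the hinge axis; x runs along the arm towards the pivot
- case_a: closed flat drive case of grey plastic with a dark seam and a white blank label on top, 60 (x) by 100 (y) by 28 (z) mm, loose, about 0.17 kg; origin at the centre of its underside, z up; starts on the flap, right of case_b as seen from the robot, long side roughly along the bay's y
- case_b: closed flat drive case of grey plastic with a dark seam and a white blank label on top, 60 (x) by 100 (y) by 28 (z) mm, loose, about 0.17 kg; origin at the centre of its underside, z up; starts on the flap, in its left half, long side roughly along the bay's y
- col_1: closed flat drive case of grey plastic with a dark seam and a white blank label on top, 60 (x) by 100 (y) by 28 (z) mm, loose, about 0.17 kg; origin at the centre of its underside, z up; the lowest of the column, standing on the bench to the left or the right of the bay
- col_2: closed flat drive case of grey plastic with a dark seam and a white blank label on top, 60 (x) by 100 (y) by 28 (z) mm, loose, about 0.17 kg; origin at the centre of its underside, z up; lies squarely on col_1; its top, 56 mm above the bench, is where the next case goes
- tray: open steel parts tray, 90 by 110 by 30 mm, on the other side of the bay from the column; origin at the centre of its underside; leave alone
- jar: glass jar with a red lid, 56 mm across, 70 mm high; origin at the centre of its underside; leave alone
- tub: flat white lidded tub, 68 mm across, 30 mm high; origin at the centre of its underside; leave alone
- driver: small screwdriver lying between robot and bay, along its own x; leave alone
- tweezers: steel tweezers, 120 mm long along their own x, lying between robot and bay; leave alone
- meter: black hand-held meter lying on its back, 75 by 130 by 32 mm; origin at the centre of its underside; leave alone
Mind the look-alikes: they are no part of the job. Leave any purple or yellow look-alike of the case_b alone.

How it is judged:
By the outcome, as a careful person would: the job done as asked, in the order asked, and still so for the second after the job is handed in, while the arm keeps its last pose, push and grip.
It also fails if it takes over 72 s, if anything falls off the work surface, if the arm or the gripper's body presses on something with over 40 N, if the wrist force passes 120 N, or if a joint passes its speed limit or range.

ROBOT

A 7-joint arm with a two-finger parallel gripper is mounted at the origin on the work surface. World frame = base frame: x ahead of the robot, y to its left, z up, the work surface at z = 0. Lengths are in m, angles in degrees, forces in N, time in s.
With the tool pointing down it reaches from about 0.425 to 0.975 m from the base axis. Payload 16.7 kg.
Tool frame: the origin (TCP) lies at the very end of the fingers, on their centre line; the grasp point (between the pads) lies ctrl.grip_depth behind it (ctrl.grip_depth is the distance from the TCP to the grasp point, in m); y points along the fingers, x is the direction in which the jaws open and shut, and the axes are right-handed (so a half turn about y gives the same grasp; the last joint's range is limited). The gripper opens to 85 mm and grips with 20 to 120 N. Pads are 22 mm wide; open, the fingers measure 114 mm over their backs; the gripper's body (76 mm by 85 mm) begins 54 mm behind the grasp point. The pads swing forward as they close: fully open they stand 13 mm farther back than shut.
Start: joints at [-8.566, 24.414, 4.234, 92.017, -1.954, 63.644, -3.845], TCP at [0.675, -0, 0.231] pointing down, gripper open.
Joint ranges: [-163.25, 163.25], [-28.42, 122.38], [-70.27, 78.77], [12.13, 141.07], [-58.53, 238.53], [9.26, 117.41], [-156.51, 156.51]. Speed limits (degrees/s): [108.29, 108.29, 136.94, 136.94, 172.46, 172.46, 172.46].

INTERFACE

Orientations are given as a 3x3 rotation matrix whose columns are the frame's x, y, z axes.
In Python, from bench import ctrl gives the robot as it stands. The module is installed in compiled form; this text tells all that it offers.
- The arm moves only by the tool jog_arm, never from a script. Its argument "steps" is a list of rows, each an object of numbers: "dx", "dy", "dz": the shift along the world's x, y, z in mm; "ax", "ay", "az": the turn, a rotation vector about the world's x, y, z in degrees. A call has 1 to 20 rows; each row is the pose to reach, as a shift and turn from the pose commanded when the call began; what a row does not reach only later rows make up. A row lasts 1/8 s, in which the tool goes at most 62.5 mm and 10.7 degrees, less where a joint would pass 70% of its speed; a pose out of reach is approached as far as the arm can. A call with a gripper value outside its range is refused whole. "grip" is the gripper command: -1 is shut, 1 is fully open, values between are in proportion, set as the call begins (left out, the last holds). The fingers move at their own pace and stop on an object; the grip force is fixed at half the most. Time passes only in rows, so rows that repeat a pose let the fingers close. It gives the time, the measured TCP pose, the force and the opening at its end, in the units of the state.
- ctrl.get_state(): the state, without advancing time (a new reading comes with each control period).
- ctrl.get_image(name): name is "scene" or "side" or "wrist"; returns a dict with "img" (400x640x3 uint8, red, green, blue), "fx", "fy", "cx", "cy" (pixels), "cam_to_world" (4x4, takes a point from camera to world coordinates). Camera axes: x right, y down, z forward; pixel columns grow to the right and rows downward; lengths in m; the calibration is good to about 2 mm. A picture is of the moment at which its call begins. There is no depth.
- ctrl.sign_off(): hands the job in, once; it reports no verdict.
The state is a dict: "time": time; "qpos": joint angles; "qd": joint speeds; "effort": joint torques, N m; "position": TCP position; "tool_rot": TCP orientation; "contact_force": force on the tool from outside, world axes, zero at the start; "torque": the same for the moment, N m; "finger_gap": opening from 0.0 (shut) to 1.0 (fully open).
Only numpy, scipy, OpenCV 4.12 (cv2) and the standard library are available. Lean on these libraries where they do the work, as an engineer would, in place of code of your own. Each camera call takes 0.05 s, during which the arm holds its last target.

## Working session

There is one attempt and no reset: what is moved stays moved. The work goes in short steps, Python scripts to look and compute and a tool call to move; the robot and the scene stay as the last step left them, time stands still between calls to the robot, and variables do not carry over. Pictures are saved under pics/ and viewed, and the job is handed in when it is done.

Besides the shell and the picture viewer there is one more tool, called after "Call:" as a command line: name --argument value ..., lists and objects as JSON in quotes. jog_arm: Moves the arm, as the interface text tells. Its arguments: {"type":"object","properties":{"steps":{"type":"array","items":{"type":"object","properties":{"dx":{"type":"number"},"dy":{"type":"number"},"dz":{"type":"number"},"ax":{"type":"number"},"ay":{"type":"number"},"az":{"type":"number"}}}},"grip":{"type":"number"}},"required":["steps"]}

```bash
mkdir -p pics
cat > h.py <<'E'
import numpy as np, cv2
from bench import ctrl
def snap(n,f):
    d=ctrl.get_image(n); cv2.imwrite('pics/'+f,d['img'][:,:,::-1]); np.savez('pics/'+f[:-4]+'.npz',**d); return d
def load(f): return dict(np.load('pics/'+f+'.npz'))
def ray(d,u,v):
    M=d['cam_to_world']; r=M[:3,:3]@np.array([(u-d['cx'])/d['fx'],(v-d['cy'])/d['fy'],1]); return M[:3,3],r
def onz(d,u,v,z):
    o,r=ray(d,u,v); return o+r*(z-o[2])/r[2]
def proj(d,p):
    M=d['cam_to_world']; c=M[:3,:3].T@(np.array(p)-M[:3,3]); return np.array([d['fx']*c[0]/c[2]+d['cx'],d['fy']*c[1]/c[2]+d['cy']])
E
python3 - <<'E'
from h import *
for n in ['scene','side','wrist']:
    d=snap(n,n+'0.png'); print(n,d['fx'],d['cx'],d['cy'],np.round(d['cam_to_world'],3))
s=ctrl.get_state(); print(s['time'],s['position'],s['tool_rot'],s['finger_gap'],ctrl.grip_depth)
E
```

```text
scene 487.85629314955736 322.0344377458759 200.5848247139759 [[-0.53   0.573 -0.625  1.535]
 [ 0.848  0.347 -0.401  0.745]
 [-0.013 -0.743 -0.67   1.162]
 [ 0.     0.     0.     1.   ]]
side 388.57995406743623 318.9163622938174 187.87881223703187 [[ 0.907 -0.228  0.355  0.185]
 [-0.421 -0.528  0.738 -0.667]
 [ 0.02  -0.818 -0.574  0.702]
 [ 0.     0.     0.     1.   ]]
wrist 287.7609706975846 319.62623150400816 197.8550195399796 [[ 1.     0.001 -0.001  0.675]
 [ 0.001 -0.964 -0.266  0.067]
 [-0.001  0.266 -0.964  0.373]
 [ 0.     0.     0.     1.   ]]
0.15 [ 6.74689695e-01 -2.59232408e-05  2.30774446e-01] [[ 9.99999530e-01 -9.68515128e-04  3.70794915e-05]
 [-3.71399260e-05 -6.23812201e-05  9.99999997e-01]
 [-9.68512812e-04 -9.99999529e-01 -6.24171614e-05]] 1.0004103249812748 0.0187
```

View pics/scene0.png

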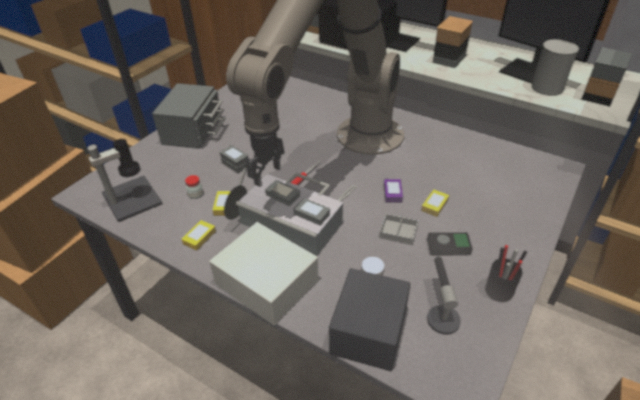

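View pics/side0.png

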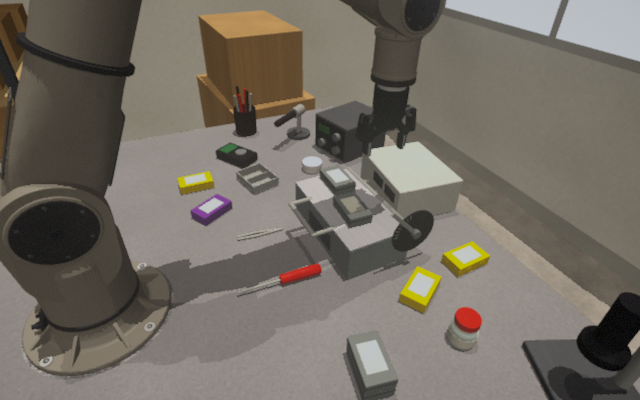

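View pics/wrist0.png

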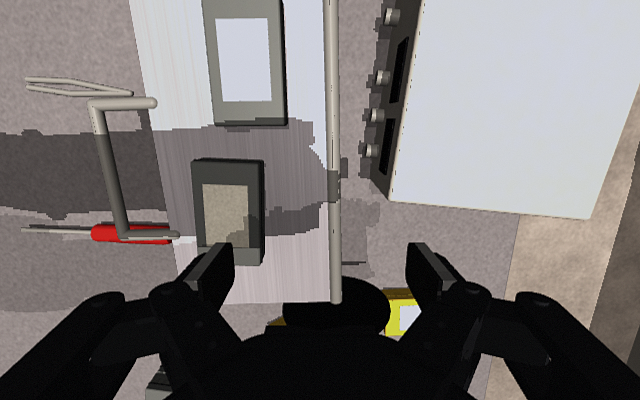

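Candidates: grey cases on the flap at wrist (229,210) = case_a (right) and wrist (247,60) = case_b (left). The column is the grey stack at side (370,365). Look-alikes are the yellow ones at side (420,288), (465,258), (195,182) and the purple one at side (211,208). Next, close crops.

Run:
```python
from h import *
w=load('wrist0');s=load('side0');c=load('scene0')
def crop(d,x0,y0,x1,y1,k,f):
    cv2.imwrite('pics/'+f,cv2.resize(d['img'][y0:y1,x0:x1,::-1],None,fx=k,fy=k,interpolation=cv2.INTER_CUBIC))
crop(w,80,0,400,300,2,'w0a.png'); crop(s,280,150,480,400,2.4,'s0a.png'); crop(c,180,130,360,260,4,'c0a.png')
```

```text
(no output)
```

View pics/w0a.png

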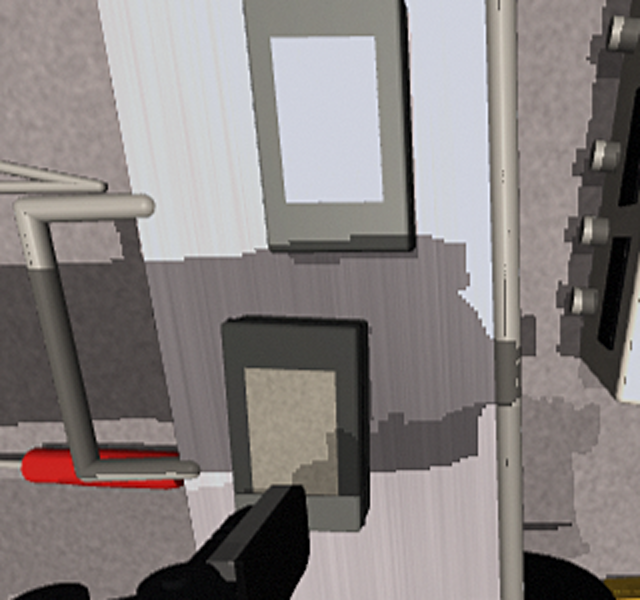

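View pics/s0a.png

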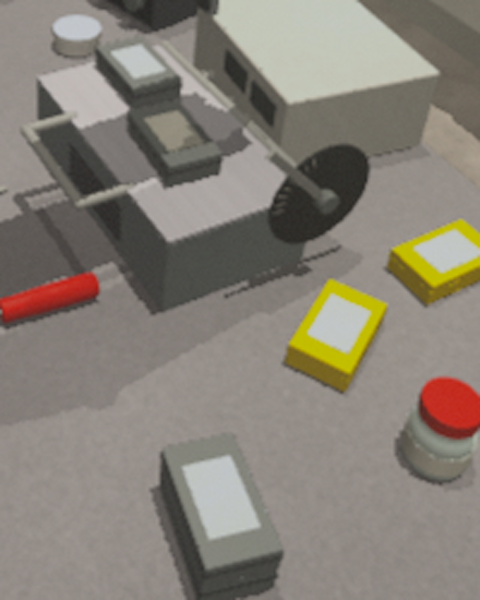

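View pics/c0a.png

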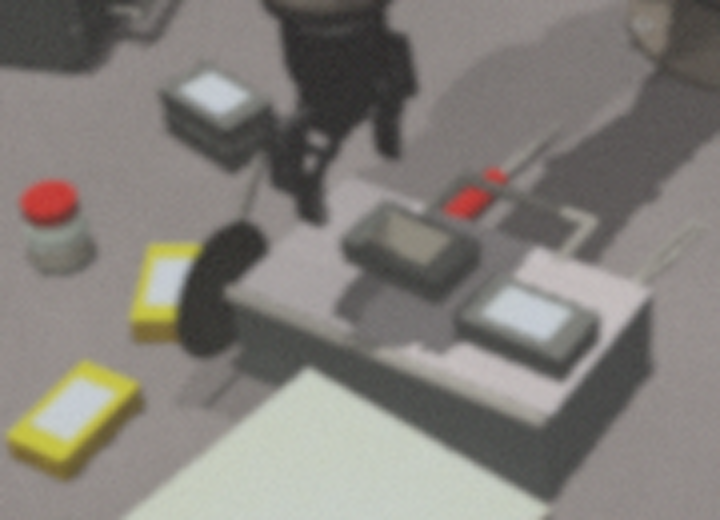

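Run:
```python
from h import *
w=load('wrist0')
def P(pts,z): return np.array([onz(w,80+x/2,y/2,z) for x,y in pts])
for n,pts in dict(b=[(271,38),(375,36),(383,203),(287,203)],a=[(246,368),(336,371),(338,494),(250,493)]).items():
    q=P(pts,.124)[:,:2]*1000; e=q[0]+q[1]-q[2]-q[3]; f=q[1]+q[2]-q[0]-q[3]
    print(n,q.round(1).tolist(),'c',q.mean(0).round(1),'long ang from y',np.degrees(np.arctan2(-e[0],e[1])),np.degrees(np.arctan2(f[1],f[0])), np.linalg.norm(e)/2,np.linalg.norm(f)/2)
print('flap front', (P([(101,0),(145,225),(200,560)],.096)*1000).round(1).tolist())
print('bar ', (P([(35,215),(62,350),(88,462)],.096)*1000).round(1).tolist())
print('hinge rod', (P([(499,0),(507,350),(511,590)],.096)*1000).round(1).tolist())
s=load('side0')
q=np.array([onz(s,280+x/2.4,150+y/2.4,.056) for x,y in [(181,471),(227,456),(262,528),(213,546)]])*1000
print('col label',q.round(1).tolist(),q.mean(0))
q=np.array([onz(s,280+x/2.4,150+y/2.4,.056) for x,y in [(160,447),(236,434),(281,553),(207,574)]])*1000
print('col top',q.round(1).tolist(),q.mean(0), np.linalg.norm(np.diff(q,axis=0),axis=1))
```

```text
b [[594.6, 140.9], [634.6, 141.6], [635.0, 80.8], [595.5, 80.8]] c [614.9 111.1] long ang from y 0.5839780783822198 0.5163172107476802 60.44646452485704 39.716090176089125
a [[571.1, 11.3], [611.0, 10.0], [608.0, -49.5], [566.6, -49.0]] c [589.2 -19.3] long ang from y -3.6017582963079855 -1.2755811040969833 60.01714134401196 40.65596284177155
flap front [[515.5, 163.3, 96.0], [520.1, 72.6, 96.0], [523.1, -101.7, 96.0]]
bar  [[470.1, 77.0, 96.0], [470.4, 14.0, 96.0], [472.6, -44.7, 96.0]]
hinge rod [[682.8, 163.4, 96.0], [688.1, 14.1, 96.0], [692.1, -120.1, 96.0]]
col label [[433.3, -323.0, 56.0], [472.2, -326.5, 56.0], [464.6, -387.1, 56.0], [425.2, -384.0, 56.0]] [ 448.81884576 -355.13934573   56.        ]
col top [[428.4, -298.2, 56.0], [489.1, -312.7, 56.0], [466.6, -408.3, 56.0], [411.0, -399.5, 56.0]] [ 448.7884882  -354.66561133   56.        ] [62.39704446 98.26483335 56.33256557]
```

Run:
```python
from h import *
w=load('wrist0')
for z in (.218,.231,.244): print(z,[proj(w,(.675+sx*.0425,sy*.011,z)).round().tolist() for sx in(-1,1) for sy in(1,-1)])
cv2.imwrite('pics/w0f.png',cv2.resize(w['img'][220:340,120:500,::-1],None,fx=2,fy=2,interpolation=cv2.INTER_CUBIC))
```

```text
0.218 [[246.0, 221.0], [248.0, 256.0], [395.0, 221.0], [392.0, 256.0]]
0.231 [[240.0, 229.0], [243.0, 267.0], [401.0, 229.0], [398.0, 267.0]]
0.244 [[233.0, 239.0], [236.0, 279.0], [408.0, 239.0], [404.0, 279.0]]
```

View pics/w0f.png

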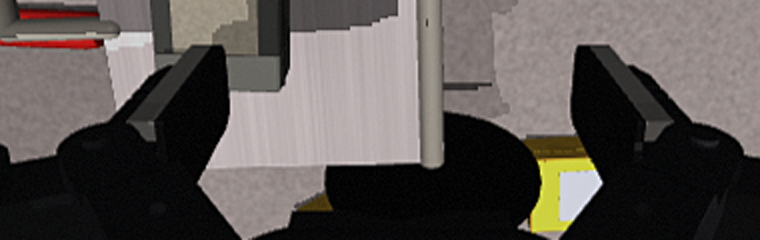

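Call:
jog_arm --steps '[{"dx": -30,"dy": -40,"dz": 10},{"dx": -60,"dy": -80,"dz": 20},{"dx": -90,"dy": -130,"dz": 30},{"dx": -120,"dy": -180,"dz": 40},{"dx": -150,"dy": -230,"dz": 50},{"dx": -180,"dy": -280,"dz": 60},{"dx": -210,"dy": -320,"dz": 60},{"dx": -226,"dy": -340,"dz": 60},{"dx": -226,"dy": -340,"dz": 60},{"dx": -226,"dy": -340,"dz": 60}]' --grip 1

```text
$.steps[0]: bad value
```

Run:
```python
from h import *
d=snap('wrist','w1.png')
s=ctrl.get_state(); print(s['time'],s['position'],s['tool_rot'].round(4) if hasattr(s['tool_rot'],'round') else s['tool_rot'],np.round(s['contact_force'],1))
```

```text
0.2 [ 6.74728300e-01 -4.99289973e-05  2.30873926e-01] [[ 1.e+00 -8.e-04  1.e-04]
 [-1.e-04 -1.e-04  1.e+00]
 [-8.e-04 -1.e+00 -1.e-04]] [-0.1 -0.9  0.7]
```

View pics/w1.png

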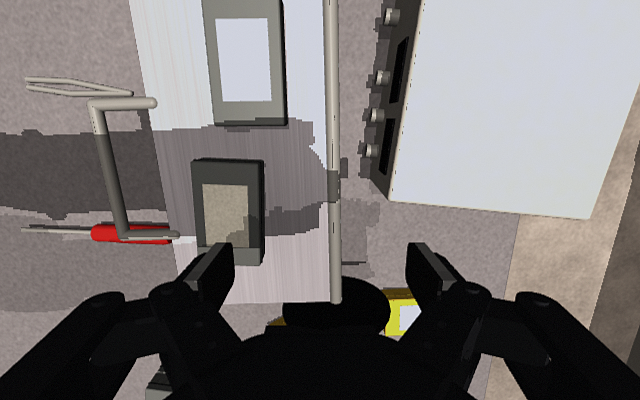

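The call was refused and the arm hasn't moved, so the picture is unchanged. I'll retry with all six fields in each row.

Call:
jog_arm --steps '[{"dx": -30,"dy": -40,"dz": 10,"ax": 0,"ay": 0,"az": 0},{"dx": -60,"dy": -80,"dz": 20,"ax": 0,"ay": 0,"az": 0},{"dx": -90,"dy": -130,"dz": 30,"ax": 0,"ay": 0,"az": 0},{"dx": -120,"dy": -180,"dz": 40,"ax": 0,"ay": 0,"az": 0},{"dx": -150,"dy": -230,"dz": 50,"ax": 0,"ay": 0,"az": 0},{"dx": -180,"dy": -280,"dz": 60,"ax": 0,"ay": 0,"az": 0},{"dx": -210,"dy": -320,"dz": 60,"ax": 0,"ay": 0,"az": 0},{"dx": -226,"dy": -340,"dz": 60,"ax": 0,"ay": 0,"az": 0},{"dx": -226,"dy": -340,"dz": 60,"ax": 0,"ay": 0,"az": 0},{"dx": -226,"dy": -340,"dz": 60,"ax": 0,"ay": 0,"az": 0}]' --grip 1

```text
time: 1.45
position: [0.4495, -0.3393, 0.2912]
tool_rot: [[1.0, 0.0, -0.001], [0.001, 0.0, 1.0], [0.0, -1.0, 0.0]]
contact_force: [-0.1, -0.6, 0.4]
finger_gap: 1.005
```

Run:
```python
from h import *
d=snap('wrist','w1b.png')
s=ctrl.get_state(); print(s['time'],s['position'])
```

```text
1.5 [ 0.44968097 -0.3390799   0.2911724 ]
```

View pics/w1b.png

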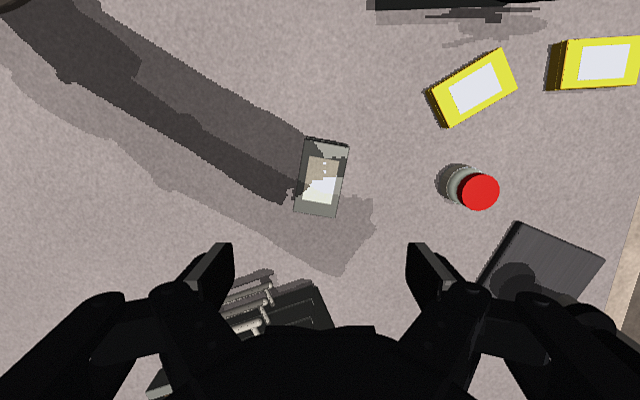

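Run:
```python
from h import *
d=load('w1b')
cv2.imwrite('pics/w1c.png',cv2.resize(d['img'][120:240,260:400,::-1],None,fx=5,fy=5,interpolation=cv2.INTER_CUBIC))
print([onz(d,268,272,z).round(3).tolist() for z in (0,.1,.15)])
```

```text
[[0.363, -0.521, 0.0], [0.383, -0.464, 0.1], [0.393, -0.435, 0.15]]
```

View pics/w1c.png

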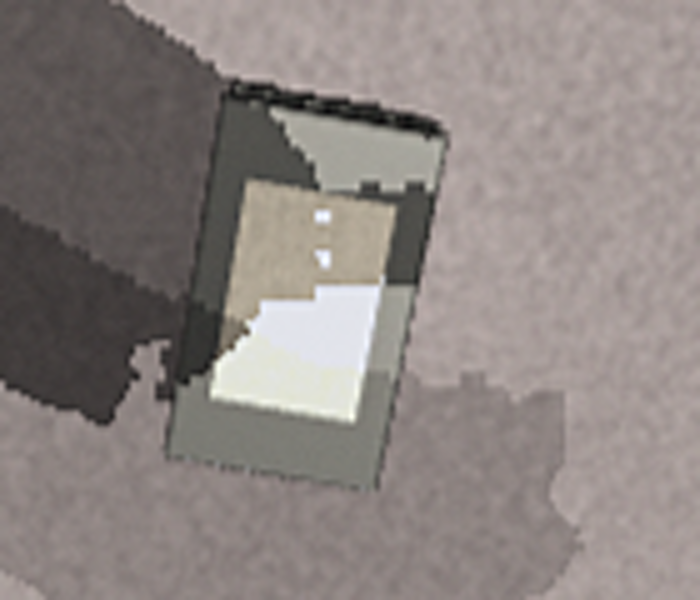

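Run:
```python
from h import *
d=load('w1b')
# image rows: label corners TL TR BR BL ; top corners
for pts in [[(246,181),(397,206),(355,422),(210,398)],[(228,95),(445,134),(377,489),(166,457)]]:
    q=np.array([onz(d,260+x/5,120+y/5,.056) for x,y in pts])[:,:2]*1000
    e=q[0]+q[1]-q[2]-q[3]; f=q[1]+q[2]-q[0]-q[3]
    print(q.round(1).tolist(),q.mean(0).round(1),np.degrees(np.arctan2(-e[0],e[1])),np.degrees(np.arctan2(f[1],f[0])),np.linalg.norm(e)/2,np.linalg.norm(f)/2)
```

```text
[[435.9, -319.4], [475.6, -325.9], [465.3, -385.3], [425.6, -378.5]] [ 450.6 -352.3] -9.901756751534815 -9.52085282944268 60.09604061502191 40.21348613356305
[[431.5, -297.3], [487.7, -307.2], [471.6, -404.7], [413.2, -395.4]] [ 451.  -351.1] -9.96529822460093 -9.484758777330535 99.3006626553546 58.097837425786146
```

Call:
jog_arm --steps '[{"dx": 20,"dy": 40,"dz": 0,"ax": 0,"ay": 0,"az": 0},{"dx": 40,"dy": 90,"dz": 0,"ax": 0,"ay": 0,"az": 0},{"dx": 60,"dy": 140,"dz": 0,"ax": 0,"ay": 0,"az": 0},{"dx": 80,"dy": 190,"dz": -10,"ax": 0,"ay": 0,"az": -1},{"dx": 105,"dy": 240,"dz": -30,"ax": 0,"ay": 0,"az": -2},{"dx": 125,"dy": 285,"dz": -60,"ax": 0,"ay": 0,"az": -2.5},{"dx": 139,"dy": 320,"dz": -90,"ax": 0,"ay": 0,"az": -2.5},{"dx": 139,"dy": 320,"dz": -120,"ax": 0,"ay": 0,"az": -2.5},{"dx": 139,"dy": 320,"dz": -130,"ax": 0,"ay": 0,"az": -2.5},{"dx": 139,"dy": 320,"dz": -130,"ax": 0,"ay": 0,"az": -2.5}]' --grip 1

```text
time: 2.75
position: [0.5878, -0.02, 0.1613]
tool_rot: [[0.999, -0.001, 0.044], [-0.044, -0.0, 0.999], [-0.001, -1.0, -0.0]]
contact_force: [-0.0, -0.1, 1.0]
finger_gap: 1.005
```

Run:
```python
from h import *
d=snap('wrist','w2.png')
s=ctrl.get_state(); print(s['time'],s['position'])
```

```text
2.8 [ 0.58831926 -0.02016875  0.1621132 ]
```

View pics/w2.png

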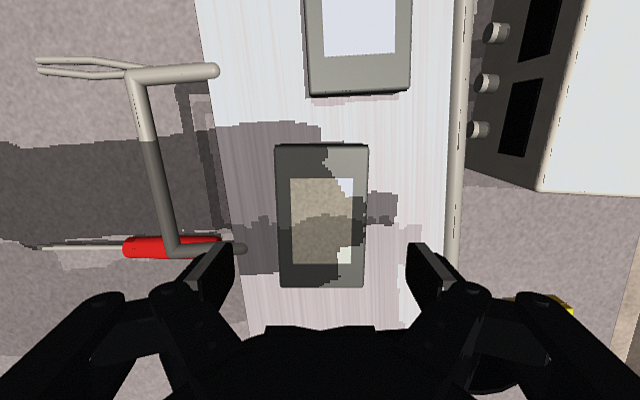

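```bash
cat >> h.py <<'E'
def quad(d,pts,z):
    q=np.array([onz(d,x,y,z) for x,y in pts])[:,:2]*1000
    e=q[0]+q[1]-q[2]-q[3]; f=q[1]+q[2]-q[0]-q[3]
    return q.mean(0).round(1),'yaw',np.degrees(np.arctan2(-e[0],e[1])).round(1),np.degrees(np.arctan2(f[1],f[0])).round(1),'size',(np.linalg.norm(e)/2).round(1),(np.linalg.norm(f)/2).round(1)
E
python3 - <<'E'
from h import *
d=load('w2')
print(quad(d,[(290,178),(353.5,178),(352,265),(290,264)],.124))
print(quad(d,[(275,145),(369,145),(363,287),(279,286.5)],.124))
print(quad(d,[(308,-200)]*0+[(322,-2),(398,-2),(396,53),(324,56)],.124))
print(proj(d,(.5883,-.0202,.124)))
E
```

```text
(array([589. , -19.6]), 'yaw', np.float64(-2.8), np.float64(-3.0), 'size', np.float64(61.0), np.float64(41.7))
(array([589.2, -18. ]), 'yaw', np.float64(-2.7), np.float64(-2.7), 'size', np.float64(99.2), np.float64(58.8))
(array([615.3,  95.6]), 'yaw', np.float64(-0.4), np.float64(-1.4), 'size', np.float64(28.1), np.float64(41.2))
[320.30322827 223.97427651]
```

Call:
jog_arm --steps '[{"dx": 0.5,"dy": 1,"dz": -20,"ax": 0,"ay": 0,"az": 0},{"dx": 0.5,"dy": 1,"dz": -40,"ax": 0,"ay": 0,"az": 0},{"dx": 0.5,"dy": 1,"dz": -55,"ax": 0,"ay": 0,"az": 0},{"dx": 0.5,"dy": 1,"dz": -65,"ax": 0,"ay": 0,"az": 0},{"dx": 0.5,"dy": 1,"dz": -65,"ax": 0,"ay": 0,"az": 0},{"dx": 0.5,"dy": 1,"dz": -65,"ax": 0,"ay": 0,"az": 0}]' --grip 1

```text
time: 3.55
position: [0.5888, -0.019, 0.0969]
tool_rot: [[0.999, 0.001, 0.044], [-0.044, 0.0, 0.999], [0.001, -1.0, 0.0]]
contact_force: [-0.1, -1.1, -0.6]
finger_gap: 0.999
```

Call:
jog_arm --steps '[{"dx": 0,"dy": 0,"dz": 0,"ax": 0,"ay": 0,"az": 0},{"dx": 0,"dy": 0,"dz": 0,"ax": 0,"ay": 0,"az": 0},{"dx": 0,"dy": 0,"dz": 0,"ax": 0,"ay": 0,"az": 0},{"dx": 0,"dy": 0,"dz": 0,"ax": 0,"ay": 0,"az": 0},{"dx": 0,"dy": 0,"dz": 0,"ax": 0,"ay": 0,"az": 0},{"dx": 0,"dy": 0,"dz": 0,"ax": 0,"ay": 0,"az": 0}]' --grip -1

```text
time: 4.3
position: [0.5888, -0.019, 0.0971]
tool_rot: [[0.999, 0.001, 0.044], [-0.044, 0.0, 0.999], [0.001, -1.0, 0.0]]
contact_force: [-2.4, 0.0, 8.8]
finger_gap: 0.687
```

Call:
jog_arm --steps '[{"dx": 0,"dy": 0,"dz": 10,"ax": 0,"ay": 0,"az": 0},{"dx": 0,"dy": 0,"dz": 30,"ax": 0,"ay": 0,"az": 0},{"dx": 0,"dy": 0,"dz": 55,"ax": 0,"ay": 0,"az": 0},{"dx": -10,"dy": -20,"dz": 75,"ax": 0,"ay": 0,"az": 0},{"dx": -28,"dy": -60,"dz": 80,"ax": 0,"ay": 0,"az": -1},{"dx": -46,"dy": -105,"dz": 80,"ax": 0,"ay": 0,"az": -2},{"dx": -64,"dy": -150,"dz": 80,"ax": 0,"ay": 0,"az": -3},{"dx": -83,"dy": -195,"dz": 80,"ax": 0,"ay": 0,"az": -4},{"dx": -102,"dy": -240,"dz": 70,"ax": 0,"ay": 0,"az": -5},{"dx": -120,"dy": -285,"dz": 55,"ax": 0,"ay": 0,"az": -6},{"dx": -132,"dy": -315,"dz": 40,"ax": 0,"ay": 0,"az": -7},{"dx": -138,"dy": -330,"dz": 30,"ax": 0,"ay": 0,"az": -7.2},{"dx": -138.5,"dy": -333.5,"dz": 20,"ax": 0,"ay": 0,"az": -7.2},{"dx": -138.5,"dy": -333.5,"dz": 10,"ax": 0,"ay": 0,"az": -7.2},{"dx": -138.5,"dy": -333.5,"dz": 0,"ax": 0,"ay": 0,"az": -7.2},{"dx": -138.5,"dy": -333.5,"dz": 0,"ax": 0,"ay": 0,"az": -7.2},{"dx": -138.5,"dy": -333.5,"dz": 0,"ax": 0,"ay": 0,"az": -7.2}]' --grip -1

```text
time: 6.42
position: [0.4503, -0.3523, 0.0965]
tool_rot: [[0.986, 0.0, 0.168], [-0.168, -0.0, 0.986], [0.0, -1.0, -0.0]]
contact_force: [0.5, -0.0, -2.0]
finger_gap: 0.69
```

Run:
```python
from h import *
d=snap('wrist','w3.png')
s=ctrl.get_state(); print(s['time'],s['position'],s['finger_gap'])
cv2.imwrite('pics/w3c.png',cv2.resize(d['img'][100:350,200:450,::-1],None,fx=2.4,fy=2.4,interpolation=cv2.INTER_CUBIC))
s=snap('side','s3.png')
cv2.imwrite('pics/s3c.png',cv2.resize(s['img'][280:400,300:440,::-1],None,fx=5,fy=5,interpolation=cv2.INTER_CUBIC))
```

```text
6.475 [ 0.45029388 -0.35242025  0.09665213] 0.6931747271797568
```

View pics/w3c.png

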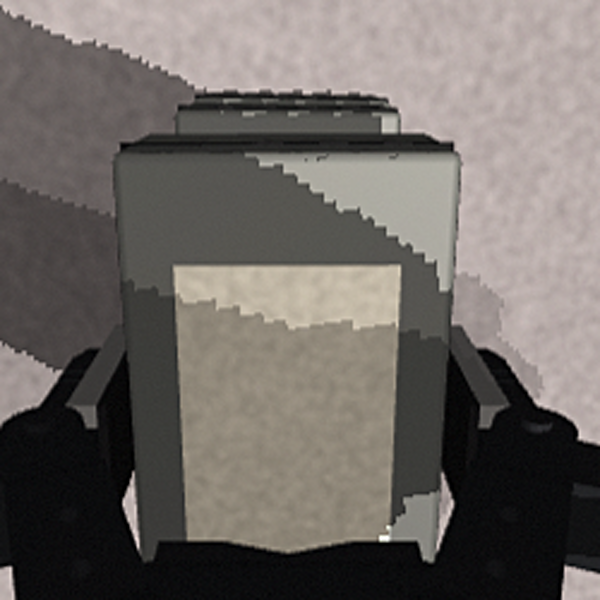

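View pics/s3c.png

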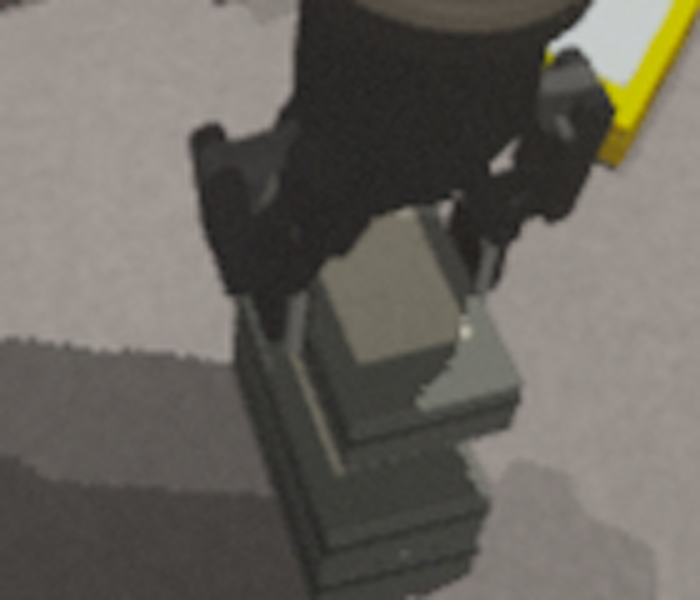

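Run:
```python
from h import *
d=load('w3'); f=lambda x,y:(200+x/2.4,100+y/2.4)
for n,pts,z in [('held',[(116,153),(460,153)],.1242),('col',[(177,110),(399,110)],.056),('heldlab',[(173,265),(401,265),(391,541),(188,541)],.1242)]:
    q=np.array([onz(d,*f(*p),z) for p in pts])[:,:2]*1000; print(n,q.round(1).tolist(),q.mean(0).round(1),np.degrees(np.arctan2(*(q[1]-q[0])[::-1])))
```

```text
held [[430.4, -298.2], [487.1, -307.9]] [ 458.8 -303.1] -9.639622334405745
col [[430.4, -297.3], [487.7, -307.0]] [ 459.1 -302.2] -9.6369178381847
heldlab [[435.7, -319.1], [475.0, -325.7], [465.9, -382.0], [426.6, -375.3]] [ 450.8 -350.5] -9.64710773170084
```

Call:
jog_arm --steps '[{"dx": 0.3,"dy": 0.8,"dz": -12,"ax": 0,"ay": 0,"az": 0},{"dx": 0.3,"dy": 0.8,"dz": -24,"ax": 0,"ay": 0,"az": 0},{"dx": 0.3,"dy": 0.8,"dz": -32,"ax": 0,"ay": 0,"az": 0},{"dx": 0.3,"dy": 0.8,"dz": -36,"ax": 0,"ay": 0,"az": 0},{"dx": 0.3,"dy": 0.8,"dz": -38,"ax": 0,"ay": 0,"az": 0},{"dx": 0.3,"dy": 0.8,"dz": -38,"ax": 0,"ay": 0,"az": 0},{"dx": 0.3,"dy": 0.8,"dz": -38,"ax": 0,"ay": 0,"az": 0}]' --grip -1

```text
time: 7.4
position: [0.4504, -0.3518, 0.0586]
tool_rot: [[0.986, 0.0, 0.169], [-0.169, -0.0, 0.986], [0.0, -1.0, -0.0]]
contact_force: [-0.0, 0.2, -2.4]
finger_gap: 0.686
```

Call:
jog_arm --steps '[{"dx": 0,"dy": 0,"dz": -1,"ax": 0,"ay": 0,"az": 0},{"dx": 0,"dy": 0,"dz": -2,"ax": 0,"ay": 0,"az": 0},{"dx": 0,"dy": 0,"dz": -2,"ax": 0,"ay": 0,"az": 0},{"dx": 0,"dy": 0,"dz": -2,"ax": 0,"ay": 0,"az": 0}]' --grip -1

```text
time: 7.9
position: [0.4504, -0.3518, 0.0572]
tool_rot: [[0.986, 0.0, 0.169], [-0.169, -0.0, 0.986], [0.0, -1.0, 0.0]]
contact_force: [-4.9, 2.8, 14.2]
finger_gap: 0.69
```

Call:
jog_arm --steps '[{"dx": 0,"dy": 0,"dz": 0.5,"ax": 0,"ay": 0,"az": 0},{"dx": 0,"dy": 0,"dz": 0.5,"ax": 0,"ay": 0,"az": 0},{"dx": 0,"dy": 0,"dz": 0.5,"ax": 0,"ay": 0,"az": 0},{"dx": 0,"dy": 0,"dz": 0.5,"ax": 0,"ay": 0,"az": 0},{"dx": 0,"dy": 0,"dz": 8,"ax": 0,"ay": 0,"az": 0},{"dx": 0,"dy": 0,"dz": 25,"ax": 0,"ay": 0,"az": 0},{"dx": 0,"dy": 0,"dz": 60,"ax": 0,"ay": 0,"az": 0},{"dx": 0,"dy": 0,"dz": 100,"ax": 0,"ay": 0,"az": 0},{"dx": 0,"dy": 0,"dz": 100,"ax": 0,"ay": 0,"az": 0}]' --grip 1

```text
time: 9.02
position: [0.4518, -0.3529, 0.1605]
tool_rot: [[0.986, 0.005, 0.169], [-0.169, -0.003, 0.986], [0.006, -1.0, -0.002]]
contact_force: [-1.1, 0.5, -0.1]
finger_gap: 1.001
```

Run:
```python
from h import *
d=snap('wrist','w4.png')
s=ctrl.get_state(); print(s['time'],s['position'],s['finger_gap'])
cv2.imwrite('pics/w4c.png',cv2.resize(d['img'][100:300,220:420,::-1],None,fx=3,fy=3,interpolation=cv2.INTER_CUBIC))
```

```text
9.075 [ 0.45105014 -0.35225426  0.15867087] 0.9974304095831901
```

View pics/w4c.png

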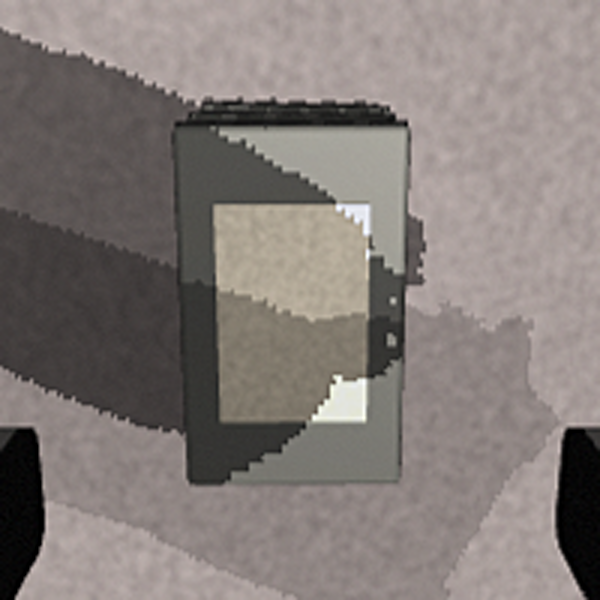

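Call:
jog_arm --steps '[{"dx": 10,"dy": 30,"dz": 20,"ax": 0,"ay": 0,"az": 0},{"dx": 30,"dy": 80,"dz": 30,"ax": 0,"ay": 0,"az": 1},{"dx": 47,"dy": 130,"dz": 30,"ax": 0,"ay": 0,"az": 2},{"dx": 64,"dy": 180,"dz": 30,"ax": 0,"ay": 0,"az": 3},{"dx": 82,"dy": 230,"dz": 30,"ax": 0,"ay": 0,"az": 4},{"dx": 100,"dy": 280,"dz": 30,"ax": 0,"ay": 0,"az": 5},{"dx": 117,"dy": 330,"dz": 30,"ax": 0,"ay": 0,"az": 6},{"dx": 135,"dy": 380,"dz": 30,"ax": 0,"ay": 0,"az": 8},{"dx": 150,"dy": 425,"dz": 20,"ax": 0,"ay": 0,"az": 9},{"dx": 161,"dy": 453,"dz": 10,"ax": 0,"ay": 0,"az": 10},{"dx": 164.5,"dy": 463,"dz": 3,"ax": 0,"ay": 0,"az": 10},{"dx": 164.5,"dy": 463,"dz": 3,"ax": 0,"ay": 0,"az": 10},{"dx": 164.5,"dy": 463,"dz": 3,"ax": 0,"ay": 0,"az": 10}]' --grip 1

```text
time: 10.7
position: [0.6147, 0.1094, 0.1595]
tool_rot: [[1.0, -0.0, -0.003], [0.003, -0.001, 1.0], [-0.0, -1.0, -0.001]]
contact_force: [1.0, -0.7, -0.0]
finger_gap: 0.998
```

Run:
```python
from h import *
d=snap('wrist','w5.png')
s=ctrl.get_state(); print(s['time'],s['position'],s['tool_rot'])
```

```text
10.75 [0.6147855  0.10956383 0.15968052] [[ 9.99995197e-01  2.52514010e-04 -3.08907721e-03]
 [ 3.08919634e-03 -4.72755700e-04  9.99995117e-01]
 [ 2.51052398e-04 -9.99999856e-01 -4.73533495e-04]]
```

View pics/w5.png

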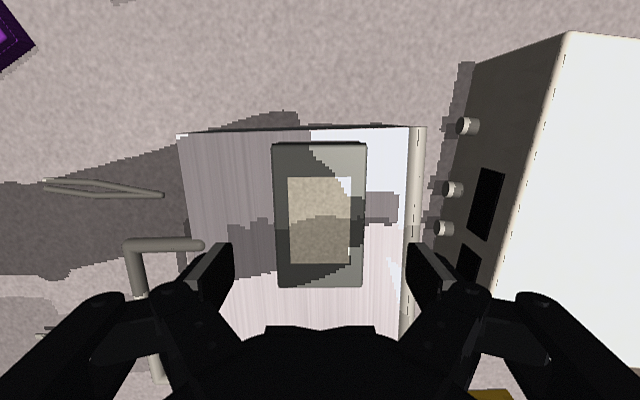

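Run:
```python
from h import *
d=load('w5')
print(quad(d,[(288,177),(351,177),(350.5,264),(288.5,263)],.124))
print(quad(d,[(271.5,144.5),(367,144.5),(363,287),(276,286.5)],.124))
```

```text
(array([614.7, 111.2]), 'yaw', np.float64(0.2), np.float64(-0.3), 'size', np.float64(60.3), np.float64(41.1))
(array([614.6, 112.3]), 'yaw', np.float64(0.3), np.float64(0.0), 'size', np.float64(98.5), np.float64(59.7))
```

Call:
jog_arm --steps '[{"dx": 0,"dy": 1.5,"dz": -20,"ax": 0,"ay": 0,"az": 0},{"dx": 0,"dy": 1.5,"dz": -40,"ax": 0,"ay": 0,"az": 0},{"dx": 0,"dy": 1.5,"dz": -55,"ax": 0,"ay": 0,"az": 0},{"dx": 0,"dy": 1.5,"dz": -63,"ax": 0,"ay": 0,"az": 0},{"dx": 0,"dy": 1.5,"dz": -63,"ax": 0,"ay": 0,"az": 0},{"dx": 0,"dy": 1.5,"dz": -63,"ax": 0,"ay": 0,"az": 0}]' --grip 1

```text
time: 11.5
position: [0.6151, 0.1128, 0.0968]
tool_rot: [[1.0, 0.001, -0.005], [0.005, 0.0, 1.0], [0.001, -1.0, 0.0]]
contact_force: [-0.2, 0.2, 0.4]
finger_gap: 1.004
```

Call:
jog_arm --steps '[{"dx": 0,"dy": 0,"dz": 0,"ax": 0,"ay": 0,"az": 0},{"dx": 0,"dy": 0,"dz": 0,"ax": 0,"ay": 0,"az": 0},{"dx": 0,"dy": 0,"dz": 0,"ax": 0,"ay": 0,"az": 0},{"dx": 0,"dy": 0,"dz": 0,"ax": 0,"ay": 0,"az": 0},{"dx": 0,"dy": 0,"dz": 0,"ax": 0,"ay": 0,"az": 0},{"dx": 0,"dy": 0,"dz": 0,"ax": 0,"ay": 0,"az": 0}]' --grip -1

```text
time: 12.25
position: [0.615, 0.1128, 0.0971]
tool_rot: [[1.0, 0.001, -0.005], [0.005, 0.0, 1.0], [0.001, -1.0, 0.0]]
contact_force: [-2.3, 0.2, 7.2]
finger_gap: 0.692
```

Call:
jog_arm --steps '[{"dx": 0,"dy": 0,"dz": 10,"ax": 0,"ay": 0,"az": 0},{"dx": 0,"dy": 0,"dz": 30,"ax": 0,"ay": 0,"az": 0},{"dx": 0,"dy": -5,"dz": 60,"ax": 0,"ay": 0,"az": 0},{"dx": -12,"dy": -35,"dz": 80,"ax": 0,"ay": 0,"az": -1},{"dx": -28,"dy": -80,"dz": 85,"ax": 0,"ay": 0,"az": -2},{"dx": -44,"dy": -125,"dz": 85,"ax": 0,"ay": 0,"az": -3},{"dx": -60,"dy": -170,"dz": 85,"ax": 0,"ay": 0,"az": -4},{"dx": -76,"dy": -215,"dz": 85,"ax": 0,"ay": 0,"az": -5},{"dx": -92,"dy": -260,"dz": 85,"ax": 0,"ay": 0,"az": -6},{"dx": -108,"dy": -305,"dz": 80,"ax": 0,"ay": 0,"az": -7},{"dx": -124,"dy": -350,"dz": 75,"ax": 0,"ay": 0,"az": -8},{"dx": -140,"dy": -395,"dz": 65,"ax": 0,"ay": 0,"az": -9},{"dx": -153,"dy": -432,"dz": 55,"ax": 0,"ay": 0,"az": -10},{"dx": -162,"dy": -456,"dz": 45,"ax": 0,"ay": 0,"az": -10},{"dx": -164.5,"dy": -464.5,"dz": 35,"ax": 0,"ay": 0,"az": -10},{"dx": -164.5,"dy": -464.5,"dz": 28,"ax": 0,"ay": 0,"az": -10},{"dx": -164.5,"dy": -464.5,"dz": 28,"ax": 0,"ay": 0,"az": -10},{"dx": -164.5,"dy": -464.5,"dz": 28,"ax": 0,"ay": 0,"az": -10}]' --grip -1

```text
time: 14.5
position: [0.451, -0.3509, 0.1247]
tool_rot: [[0.986, 0.0, 0.167], [-0.167, 0.0, 0.986], [0.0, -1.0, 0.0]]
contact_force: [-0.0, 1.1, -1.5]
finger_gap: 0.691
```

Run:
```python
from h import *
d=snap('wrist','w6.png')
s=ctrl.get_state(); print(s['time'],s['position'],s['finger_gap'])
cv2.imwrite('pics/w6c.png',cv2.resize(d['img'][100:350,200:450,::-1],None,fx=2.4,fy=2.4,interpolation=cv2.INTER_CUBIC))
d=load('w4'); f=lambda x,y:(220+x/3,100+y/3)
print(quad(d,[f(*p) for p in [(213,204),(371,204),(366,423),(218,423)]],.084),quad(d,[f(*p) for p in [(174,124),(409,124),(402,483),(188,485)]],.084))
```

```text
14.55 [ 0.45089426 -0.35107579  0.12471356] 0.689242681138442
(array([ 450.5, -352.3]), 'yaw', np.float64(-9.8), np.float64(-9.8), 'size', np.float64(60.7), np.float64(40.5)) (array([ 451. , -351.6]), 'yaw', np.float64(-9.3), np.float64(-9.5), 'size', np.float64(99.3), np.float64(59.3))
```

View pics/w6c.png

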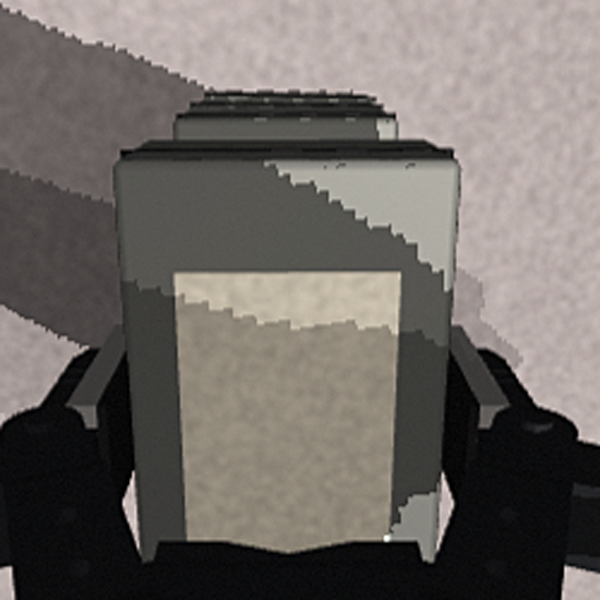

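Run:
```python
from h import *
d=load('w6'); f=lambda x,y:(200+x/2.4,100+y/2.4)
for n,pts,z in [('held',[(116,162),(460,162)],.1522),('col',[(175,117),(396,117)],.084)]:
    q=np.array([onz(d,*f(*p),z) for p in pts])[:,:2]*1000; print(n,q.round(1).tolist(),q.mean(0).round(1),np.degrees(np.arctan2(*(q[1]-q[0])[::-1])))
```

```text
held [[430.7, -298.4], [487.6, -308.0]] [ 459.1 -303.2] -9.595488570030845
col [[430.1, -297.6], [487.4, -307.3]] [ 458.7 -302.5] -9.591871231440315
```

Call:
jog_arm --steps '[{"dx": -0.3,"dy": 0.6,"dz": -12,"ax": 0,"ay": 0,"az": 0},{"dx": -0.3,"dy": 0.6,"dz": -24,"ax": 0,"ay": 0,"az": 0},{"dx": -0.3,"dy": 0.6,"dz": -33,"ax": 0,"ay": 0,"az": 0},{"dx": -0.3,"dy": 0.6,"dz": -37,"ax": 0,"ay": 0,"az": 0},{"dx": -0.3,"dy": 0.6,"dz": -38.5,"ax": 0,"ay": 0,"az": 0},{"dx": -0.3,"dy": 0.6,"dz": -39.5,"ax": 0,"ay": 0,"az": 0},{"dx": -0.3,"dy": 0.6,"dz": -39.5,"ax": 0,"ay": 0,"az": 0}]' --grip -1

```text
time: 15.42
position: [0.4501, -0.3512, 0.0852]
tool_rot: [[0.986, 0.0, 0.169], [-0.169, -0.0, 0.986], [0.0, -1.0, -0.0]]
contact_force: [-0.2, 0.2, -0.0]
finger_gap: 0.687
```

Call:
jog_arm --steps '[{"dx": 0,"dy": 0,"dz": -0.5,"ax": 0,"ay": 0,"az": 0},{"dx": 0,"dy": 0,"dz": -1,"ax": 0,"ay": 0,"az": 0},{"dx": 0,"dy": 0,"dz": -1,"ax": 0,"ay": 0,"az": 0}]' --grip -1

```text
time: 15.8
position: [0.4502, -0.3513, 0.0851]
tool_rot: [[0.986, 0.001, 0.169], [-0.169, -0.0, 0.986], [0.001, -1.0, -0.0]]
contact_force: [-4.8, 5.4, 20.8]
finger_gap: 0.689
```

Call:
jog_arm --steps '[{"dx": 0,"dy": 0,"dz": 0.7,"ax": 0,"ay": 0,"az": 0},{"dx": 0,"dy": 0,"dz": 0.7,"ax": 0,"ay": 0,"az": 0}]' --grip -1

```text
time: 16.05
position: [0.4501, -0.3513, 0.0851]
tool_rot: [[0.986, 0.001, 0.169], [-0.169, -0.0, 0.986], [0.001, -1.0, -0.0]]
contact_force: [-4.0, 2.0, 10.1]
finger_gap: 0.687
```

Call:
jog_arm --steps '[{"dx": 0,"dy": 0,"dz": 0,"ax": 0,"ay": 0,"az": 0},{"dx": 0,"dy": 0,"dz": 0,"ax": 0,"ay": 0,"az": 0},{"dx": 0,"dy": 0,"dz": 0,"ax": 0,"ay": 0,"az": 0},{"dx": 0,"dy": 0,"dz": 0,"ax": 0,"ay": 0,"az": 0},{"dx": 0,"dy": 0,"dz": 8,"ax": 0,"ay": 0,"az": 0},{"dx": 0,"dy": 0,"dz": 25,"ax": 0,"ay": 0,"az": 0},{"dx": 0,"dy": 0,"dz": 60,"ax": 0,"ay": 0,"az": 0},{"dx": 0,"dy": 0,"dz": 100,"ax": 0,"ay": 0,"az": 0},{"dx": 0,"dy": 0,"dz": 100,"ax": 0,"ay": 0,"az": 0}]' --grip 1

```text
time: 17.18
position: [0.4514, -0.3522, 0.1887]
tool_rot: [[0.986, 0.005, 0.169], [-0.169, -0.003, 0.986], [0.006, -1.0, -0.002]]
contact_force: [0.1, 0.4, -0.7]
finger_gap: 0.997
```

Run:
```python
from h import *
d=snap('wrist','w7.png')
s=ctrl.get_state(); print(s['time'],s['position'],s['finger_gap'])
cv2.imwrite('pics/w7c.png',cv2.resize(d['img'][100:300,220:420,::-1],None,fx=3,fy=3,interpolation=cv2.INTER_CUBIC))
s=snap('side','s7.png')
cv2.imwrite('pics/s7c.png',cv2.resize(s['img'][280:400,300:440,::-1],None,fx=5,fy=5,interpolation=cv2.INTER_CUBIC))
```

```text
17.225 [ 0.45070336 -0.35161742  0.18687336] 1.0030988122503695
```

View pics/w7c.png

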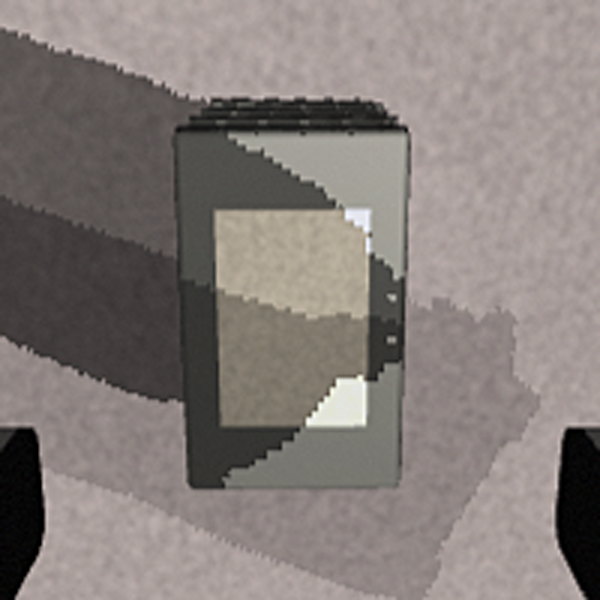

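View pics/s7.png

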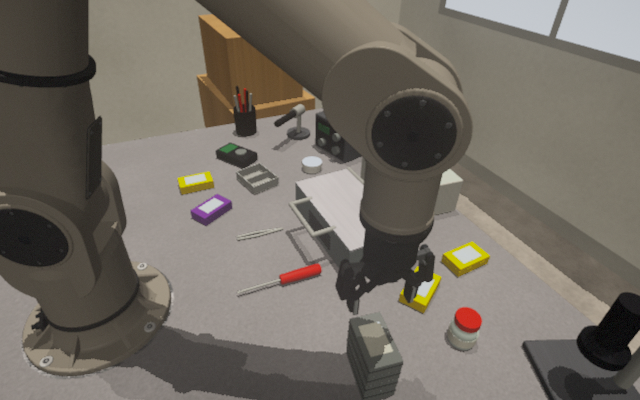

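Call:
jog_arm --steps '[{"dx": 10,"dy": 30,"dz": 30,"ax": 0,"ay": 0,"az": 1},{"dx": 30,"dy": 65,"dz": 60,"ax": 0,"ay": 0,"az": 2},{"dx": 60,"dy": 115,"dz": 70,"ax": 0,"ay": 0,"az": 4},{"dx": 90,"dy": 160,"dz": 70,"ax": 0,"ay": 0,"az": 6},{"dx": 115,"dy": 205,"dz": 70,"ax": 0,"ay": 0,"az": 8},{"dx": 140,"dy": 250,"dz": 70,"ax": 0,"ay": 0,"az": 9},{"dx": 160,"dy": 290,"dz": 70,"ax": 0,"ay": 0,"az": 9.7},{"dx": 170,"dy": 310,"dz": 70,"ax": 0,"ay": 0,"az": 9.7},{"dx": 170,"dy": 310,"dz": 70,"ax": 0,"ay": 0,"az": 9.7}]' --grip -0.3

```text
time: 18.4
position: [0.62, -0.0398, 0.2537]
tool_rot: [[1.0, -0.001, -0.002], [0.002, 0.0, 1.0], [-0.001, -1.0, 0.0]]
contact_force: [0.3, -0.4, 0.6]
finger_gap: 0.352
```

Call:
jog_arm --steps '[{"dx": 0,"dy": 0,"dz": 0,"ax": -6,"ay": 0,"az": 0},{"dx": 0,"dy": 0,"dz": 0,"ax": -14,"ay": 0,"az": 0},{"dx": 0,"dy": 0,"dz": 0,"ax": -22,"ay": 0,"az": 0},{"dx": 0,"dy": 0,"dz": 0,"ax": -30,"ay": 0,"az": 0},{"dx": 0,"dy": 0,"dz": 0,"ax": -36,"ay": 0,"az": 0},{"dx": 0,"dy": 0,"dz": 0,"ax": -40,"ay": 0,"az": 0},{"dx": 0,"dy": 0,"dz": 0,"ax": -40,"ay": 0,"az": 0},{"dx": 0,"dy": 0,"dz": 0,"ax": -40,"ay": 0,"az": 0}]' --grip -0.3

```text
time: 19.4
position: [0.6198, -0.0426, 0.2548]
tool_rot: [[1.0, -0.001, 0.002], [-0.002, -0.642, 0.767], [0.0, -0.767, -0.642]]
contact_force: [-0.1, -0.6, 0.5]
finger_gap: 0.347
```

Run:
```python
from h import *
d=snap('wrist','w8.png')
s=ctrl.get_state(); print(s['time'],s['position'],s['finger_gap'],np.round(s['qpos'],1),np.round(s['qd'],2))
```

```text
19.45 [ 0.61986867 -0.04261916  0.25502622] 0.3516341220181224 [-26.4  24.6   6.5  99.4  35.7  75.2 -35.6] [ 0.02 -0.11 -0.23 -0.11  0.23  0.11 -0.35]
```

View pics/w8.png

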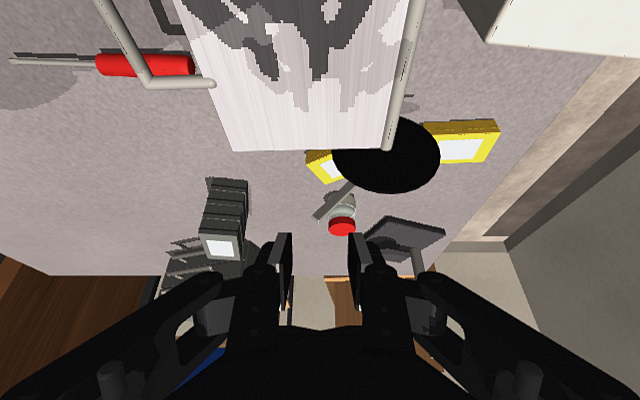

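Run:
```python
from h import *
d=load('w8')
cv2.imwrite('pics/w8c.png',cv2.resize(d['img'][110:250,290:450,::-1],None,fx=5,fy=4,interpolation=cv2.INTER_CUBIC)) if 0 else cv2.imwrite('pics/w8c.png',cv2.resize(d['img'][120:240,300:450,::-1],None,fx=5,fy=5,interpolation=cv2.INTER_CUBIC))
cv2.imwrite('pics/w8d.png',cv2.resize(d['img'][0:170,90:450,::-1],None,fx=2.2,fy=2.2,interpolation=cv2.INTER_CUBIC))
```

```text
(no output)
```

View pics/w8c.png

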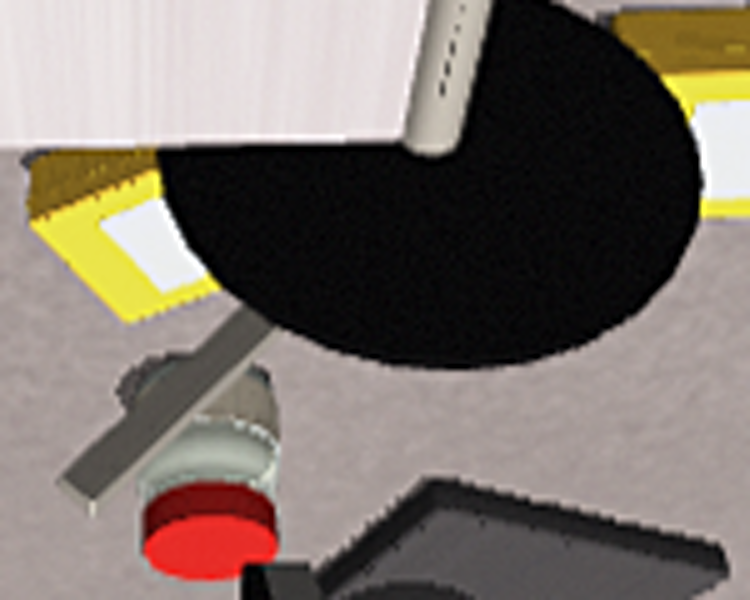

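View pics/w8d.png

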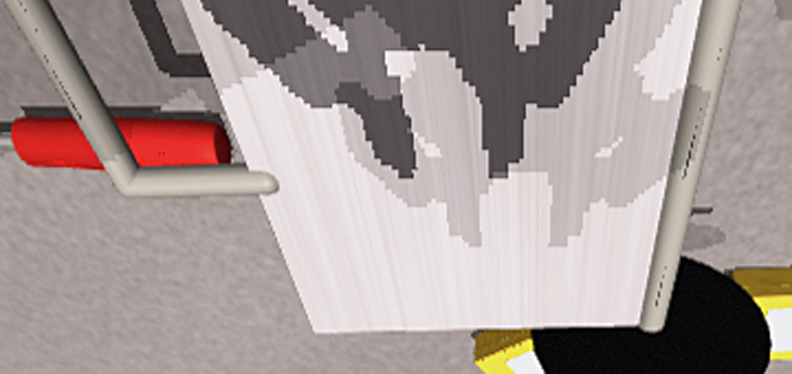

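```bash
cat > arm.py <<'E'
from h import *
d=load('w8'); f=lambda x,y:(300+x/5,120+y/5)
g=lambda x,y:(90+x/2.2,y/2.2)
fr=onz(d,*g(317,333),.096); rr=onz(d,*g(640,328),.096); print('flap right corners',fr.round(4),rr.round(4))
# barrel centre line at z ~.093: left/right edges
for p in [((404,140),(462,143)),((428,0),(492,0))]:
    a,b=[onz(d,*f(*q),.093) for q in p]; print('barrel',a.round(4),b.round(4),((a+b)/2).round(4))
fl=[onz(d,*g(*q),.096) for q in [(183,0),(250,165),(317,333)]]; print('front edge',np.round(fl,4).tolist())
yaw=np.radians(1.8); ex=np.array([np.cos(yaw),np.sin(yaw),0]); ey=np.array([-np.sin(yaw),np.cos(yaw),0])
def onp(u,v,c):
    o,r=ray(d,u,v); return o+r*(c-o@ey)/(r@ey)
c0=fr@ey
m=cv2.inRange(d['img'],(0,0,0),(14,14,14)); m[:, :300]=0; m[200:]=0; m[:118]=0
cn=max(cv2.findContours(m,cv2.RETR_EXTERNAL,cv2.CHAIN_APPROX_NONE)[0],key=cv2.contourArea)[:,0,:].astype(float)
cn=cn[cn[:,1]>155]; print(len(cn),cn.min(0),cn.max(0))
for off in (.004,.007,.010,.013,.016):
    pl=c0-off
    L=[onp(*f(*q),pl) for q in [(58,482),(245,305)]]; R=[onp(*f(*q),pl) for q in [(93,503),(275,325)]]
    A=lambda v: np.degrees(np.arctan2(v[2],-(v@ex)))
    P=np.array([[onp(u,v,pl)@ex,onp(u,v,pl)[2]] for u,v in cn])
    S=np.c_[2*P,np.ones(len(P))]; x=np.linalg.lstsq(S,(P**2).sum(1),rcond=None)[0]; rad=np.sqrt(x[2]+x[:2]@x[:2])
    tip=(L[0]+R[0])/2; t=np.array([tip@ex,tip[2]])
    w=np.linalg.norm(R[0]-L[0])
    v=t-[.6905*ex[0]+rr[1]*ex[1],.093]
    print(off,'edges',A(L[0]-L[1]).round(2),A(R[0]-R[1]).round(2),'w',(w*1000).round(1),'tip',t.round(4),'dial c',x[:2].round(4),'r',rad.round(4),'tip-from-hinge',np.degrees(np.arctan2(v[1],-v[0])).round(2),np.linalg.norm(v).round(4))
E
python3 arm.py
```

```text
flap right corners [ 0.5244 -0.1336  0.096 ] [ 0.6875 -0.1304  0.096 ]
barrel [ 0.688  -0.1317  0.093 ] [ 0.7011 -0.1327  0.093 ] [ 0.6946 -0.1322  0.093 ]
barrel [ 0.686  -0.0923  0.093 ] [ 0.6988 -0.0923  0.093 ] [ 0.6924 -0.0923  0.093 ]
front edge [[0.519, 0.0152, 0.096], [0.5213, -0.041, 0.096], [0.5244, -0.1336, 0.096]]
147 [333. 156.] [439. 193.]
0.004 edges 47.68 47.95 w 8.2 tip [0.6109 0.1821] dial c [0.6874 0.0951] r 0.0583 tip-from-hinge 49.86 0.1166
0.007 edges 47.68 47.95 w 8.3 tip [0.6107 0.1804] dial c [0.6882 0.0922] r 0.0591 tip-from-hinge 49.23 0.1153
0.01 edges 47.68 47.95 w 8.4 tip [0.6106 0.1786] dial c [0.689  0.0893] r 0.0598 tip-from-hinge 48.6 0.1141
0.013 edges 47.68 47.95 w 8.5 tip [0.6104 0.1768] dial c [0.6899 0.0864] r 0.0606 tip-from-hinge 47.94 0.1129
0.016 edges 47.68 47.95 w 8.6 tip [0.6103 0.175 ] dial c [0.6907 0.0835] r 0.0613 tip-from-hinge 47.28 0.1117
```

Call:
jog_arm --steps '[{"dx": 3,"dy": -6,"dz": -7,"ax": -5,"ay": 0,"az": 0},{"dx": 6,"dy": -14,"dz": -16,"ax": -12,"ay": 0,"az": 0},{"dx": 10,"dy": -24,"dz": -28,"ax": -20,"ay": 0,"az": 0},{"dx": 10,"dy": -24,"dz": -28,"ax": -20,"ay": 0,"az": 0},{"dx": 10,"dy": -24,"dz": -28,"ax": -20,"ay": 0,"az": 0}]' --grip -0.3

```text
time: 20.08
position: [0.6301, -0.0658, 0.2275]
tool_rot: [[1.0, -0.001, 0.002], [-0.002, -0.864, 0.503], [0.001, -0.503, -0.864]]
contact_force: [-0.4, 0.6, -0.9]
finger_gap: 0.347
```

Run:
```python
from h import *
d=snap('wrist','w9.png')
s=ctrl.get_state(); print(s['time'],s['position'],s['tool_rot'])
cv2.imwrite('pics/w9c.png',cv2.resize(d['img'][50:210,280:460,::-1],None,fx=4,fy=3.75,interpolation=cv2.INTER_CUBIC))
```

```text
20.125 [ 0.6302373  -0.06592773  0.22796384] [[ 9.99995432e-01 -6.53728283e-04  2.95093530e-03]
 [-2.04948594e-03 -8.64250189e-01  5.03058059e-01]
 [ 2.22148311e-03 -5.03061809e-01 -8.64247581e-01]]
```

View pics/w9.png

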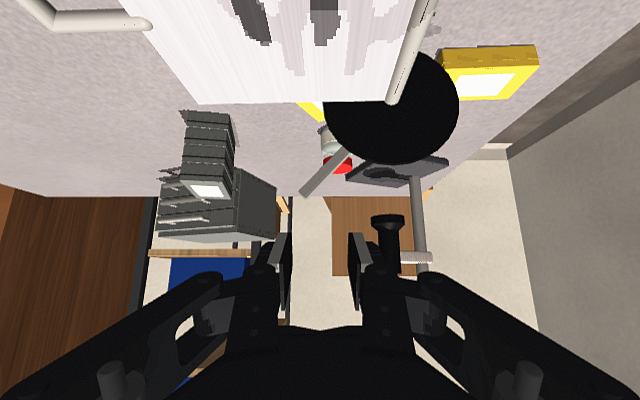

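View pics/w9c.png

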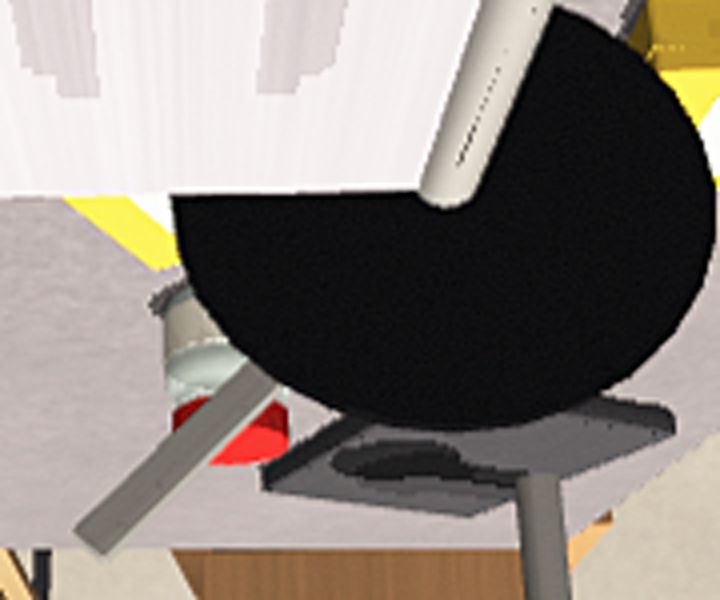

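```bash
cat > arm2.py <<'E'
from h import *
yaw=np.radians(1.95); ex=np.array([np.cos(yaw),np.sin(yaw),0]); ey=np.array([-np.sin(yaw),np.cos(yaw),0])
def onp(d,u,v,c):
    o,r=ray(d,u,v); return o+r*(c-o@ey)/(r@ey)
A=lambda v: np.degrees(np.arctan2(v[2],-(v@ex)))
d=load('w9'); f=lambda x,y:(280+x/4,50+y/3.75)
fr=onz(d,*f(-330,200),.096); rr=onz(d,*f(420,192),.096); print(rr)
c0=np.array([.5244,-.1336,0])@ey
m=cv2.inRange(d['img'],(0,0,0),(14,14,14)); m[:, :300]=0; m[166:]=0; m[:102]=0
cn=max(cv2.findContours(m,cv2.RETR_EXTERNAL,cv2.CHAIN_APPROX_NONE)[0],key=cv2.contourArea)[:,0,:].astype(float)
cn=cn[(cn[:,1]>106)&(cn[:,1]<157)]; print(len(cn))
for off in (.004,.007,.010,.013):
    pl=c0-off
    L=[onp(d,*f(*q),pl) for q in [(75,532),(248,362)]]; R=[onp(d,*f(*q),pl) for q in [(102,555),(277,385)]]
    P=np.array([[onp(d,u,v,pl)@ex,onp(d,u,v,pl)[2]] for u,v in cn])
    S=np.c_[2*P,np.ones(len(P))]; x=np.linalg.lstsq(S,(P**2).sum(1),rcond=None)[0]; rad=np.sqrt(x[2]+x[:2]@x[:2])
    tip=(L[0]+R[0])/2; t=np.array([tip@ex,tip[2]])
    v=t-np.array([.6899,.093]); n=np.array([v@v])
    print(off,A(L[0]-L[1]).round(2),A(R[0]-R[1]).round(2),'w',(1e3*np.linalg.norm(L[0]-R[0])).round(1),'dial',x[:2].round(4),rad.round(4),'tip',t.round(4),'ang',np.degrees(np.arctan2(v[1],-v[0])).round(2),np.linalg.norm(v).round(4))
print('barrel end', [ (onp(d,*f(*q),c0)@ex).round(4) for q in [(421,195),(473,200)]],[onp(d,*f(*q),c0)[2].round(4) for q in [(421,195),(473,200),(447,209)]])
E
python3 arm2.py
```

```text
[ 0.68724717 -0.12935959  0.096     ]
126
0.004 47.6 46.96 w 7.7 dial [0.6602 0.1066] 0.0291 tip [0.611  0.1791] ang 47.49 0.1168
0.007 47.6 46.96 w 7.8 dial [0.6606 0.1048] 0.0295 tip [0.6107 0.1783] ang 47.11 0.1164
0.01 47.6 46.96 w 7.9 dial [0.661 0.103] 0.0299 tip [0.6104 0.1774] ang 46.72 0.116
0.013 47.6 46.96 w 8.0 dial [0.6613 0.1012] 0.0303 tip [0.6101 0.1766] ang 46.33 0.1156
barrel end [np.float64(0.6823), np.float64(0.6934)] [np.float64(0.0976), np.float64(0.0992), np.float64(0.1014)]
```

Call:
jog_arm --steps '[{"dx": 0,"dy": 5,"dz": 15,"ax": 6,"ay": 0,"az": 0},{"dx": -10,"dy": 10,"dz": 30,"ax": 15,"ay": 0,"az": 0},{"dx": -30,"dy": 20,"dz": 40,"ax": 24,"ay": 0,"az": 0},{"dx": -50,"dy": 30,"dz": 40,"ax": 33,"ay": 0,"az": 0},{"dx": -75,"dy": 40,"dz": 35,"ax": 42,"ay": 0,"az": 0},{"dx": -100,"dy": 55,"dz": 25,"ax": 50,"ay": 0,"az": 0},{"dx": -125,"dy": 65,"dz": 10,"ax": 56,"ay": 0,"az": 0},{"dx": -145,"dy": 75,"dz": -10,"ax": 60,"ay": 0,"az": 0},{"dx": -160,"dy": 82,"dz": -30,"ax": 60,"ay": 0,"az": 0},{"dx": -160,"dy": 82,"dz": -30,"ax": 60,"ay": 0,"az": 0},{"dx": -160,"dy": 82,"dz": -30,"ax": 60,"ay": 0,"az": 0}]' --grip -0.3

```text
time: 21.5
position: [0.4713, 0.0166, 0.1983]
tool_rot: [[1.0, 0.003, 0.0], [-0.001, 0.001, 1.0], [0.003, -1.0, 0.001]]
contact_force: [1.5, -0.2, 0.0]
finger_gap: 0.352
```

Run:
```python
from h import *
d=snap('wrist','w10.png')
s=ctrl.get_state(); print(s['time'],s['position'],s['tool_rot'])
```

```text
21.55 [0.47134237 0.0166998  0.19812209] [[ 9.99995192e-01  3.07427981e-03  4.04808418e-04]
 [-4.06838001e-04  6.59585106e-04  9.99999700e-01]
 [ 3.07401188e-03 -9.99995057e-01  6.60832669e-04]]
```

View pics/w10.png

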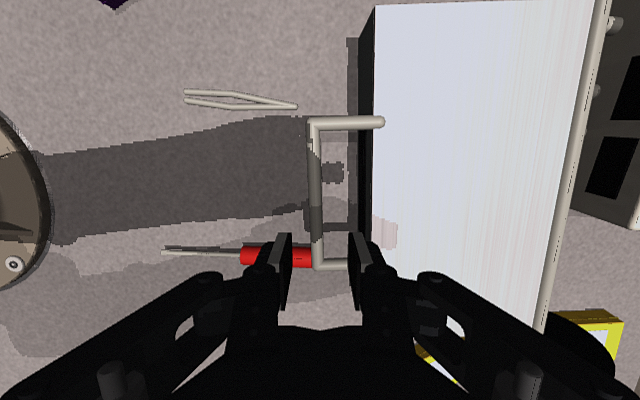

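Run:
```python
from h import *
d=load('w10')
cv2.imwrite('pics/w10c.png',cv2.resize(d['img'][100:280,280:400,::-1],None,fx=3.3,fy=3.3,interpolation=cv2.INTER_CUBIC))
for u,v in [(314,124),(315.5,180),(317.5,225),(319.5,265),(374,120),(368,225)]: print(u,v,onz(d,u,v,.093).round(4))
```

```text
314 124 [0.4671 0.0797 0.093 ]
315.5 180 [0.4681 0.0321 0.093 ]
317.5 225 [ 0.4698 -0.01    0.093 ]
319.5 265 [ 0.4716 -0.0507  0.093 ]
374 120 [0.517  0.0829 0.093 ]
368 225 [ 0.5162 -0.0101  0.093 ]
```

View pics/w10c.png

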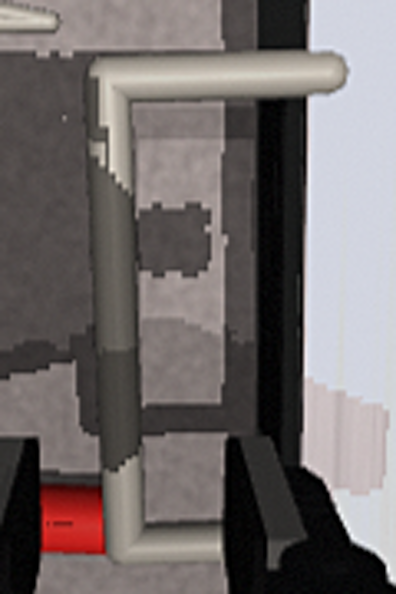

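Call:
jog_arm --steps '[{"dx": -2,"dy": -2,"dz": -15,"ax": 0,"ay": 0,"az": 1},{"dx": -2,"dy": -2,"dz": -40,"ax": 0,"ay": 0,"az": 2},{"dx": -2,"dy": -2,"dz": -65,"ax": 0,"ay": 0,"az": 2},{"dx": -2,"dy": -2,"dz": -90,"ax": 0,"ay": 0,"az": 2},{"dx": -2,"dy": -2,"dz": -110,"ax": 0,"ay": 0,"az": 2},{"dx": -2,"dy": -2,"dz": -122,"ax": 0,"ay": 0,"az": 2},{"dx": -2,"dy": -2,"dz": -123,"ax": 0,"ay": 0,"az": 2},{"dx": -2,"dy": -2,"dz": -123,"ax": 0,"ay": 0,"az": 2},{"dx": -2,"dy": -2,"dz": -123,"ax": 0,"ay": 0,"az": 2}]' --grip -0.3

```text
time: 22.68
position: [0.4684, 0.0149, 0.0741]
tool_rot: [[0.999, 0.001, -0.035], [0.035, 0.0, 0.999], [0.001, -1.0, 0.0]]
contact_force: [-0.0, 0.8, 0.6]
finger_gap: 0.348
```

Call:
jog_arm --steps '[{"dx": 0,"dy": 0,"dz": 0,"ax": 0,"ay": 0,"az": 0},{"dx": 0,"dy": 0,"dz": 0,"ax": 0,"ay": 0,"az": 0},{"dx": 0,"dy": 0,"dz": 0,"ax": 0,"ay": 0,"az": 0},{"dx": 0,"dy": 0,"dz": 0,"ax": 0,"ay": 0,"az": 0},{"dx": 0,"dy": 0,"dz": 0,"ax": 0,"ay": 0,"az": 0}]' --grip -1

```text
time: 23.3
position: [0.4676, 0.0149, 0.074]
tool_rot: [[0.999, -0.0, -0.035], [0.035, 0.0, 0.999], [-0.0, -1.0, 0.0]]
contact_force: [-5.7, 0.2, 12.0]
finger_gap: 0.119
```

Run:
```python
from h import *
d=snap('wrist','w11.png')
s=ctrl.get_state(); print(s['time'],s['position'],s['finger_gap'],s['contact_force'])
```

```text
23.35 [0.46758335 0.01488435 0.07399405] 0.11692585845011164 [-5.29016993  0.34115607 12.07138001]
```

View pics/w11.png

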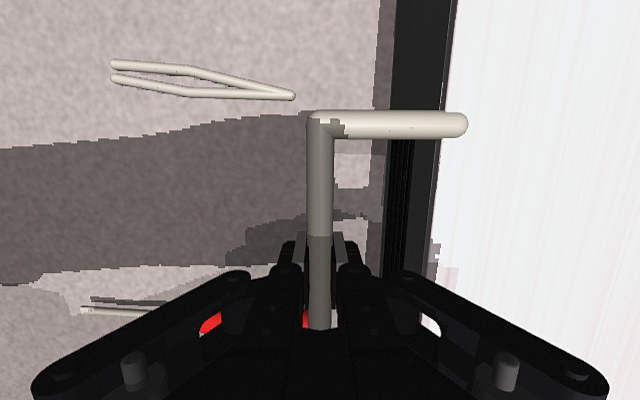

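Run:
```python
import numpy as np
for t in [1,3,6,9,12,15,18,21,24,27,30,33,36,39,42,44,45.5,46.5,47.3]:
    r=np.radians(t); a=220*(1-np.cos(r)); print(t,round(a*.9994,1),round(a*.0344,1),round(220*np.sin(r),1))
```

```text
1 0.0 0.0 3.8
3 0.3 0.0 11.5
6 1.2 0.0 23.0
9 2.7 0.1 34.4
12 4.8 0.2 45.7
15 7.5 0.3 56.9
18 10.8 0.4 68.0
21 14.6 0.5 78.8
24 19.0 0.7 89.5
27 24.0 0.8 99.9
30 29.5 1.0 110.0
33 35.5 1.2 119.8
36 42.0 1.4 129.3
39 49.0 1.7 138.5
42 56.5 1.9 147.2
44 61.7 2.1 152.8
45.5 65.8 2.3 156.9
46.5 68.5 2.4 159.6
47.3 70.8 2.4 161.7
```

Call:
jog_arm --steps '[{"dx": 0,"dy": 0,"dz": 3.8,"ax": 0,"ay": 0,"az": 0},{"dx": 0.3,"dy": 0,"dz": 11.5,"ax": 0,"ay": 0,"az": 0},{"dx": 1.2,"dy": 0,"dz": 23,"ax": 0,"ay": 0,"az": 0},{"dx": 2.7,"dy": 0.1,"dz": 34.4,"ax": 0,"ay": 0,"az": 0},{"dx": 4.8,"dy": 0.2,"dz": 45.7,"ax": 0,"ay": 0,"az": 0},{"dx": 7.5,"dy": 0.3,"dz": 56.9,"ax": 0,"ay": 0,"az": 0},{"dx": 10.8,"dy": 0.4,"dz": 68,"ax": 0,"ay": 0,"az": 0},{"dx": 14.6,"dy": 0.5,"dz": 78.8,"ax": 0,"ay": 0,"az": 0},{"dx": 14.6,"dy": 0.5,"dz": 78.8,"ax": 0,"ay": 0,"az": 0}]' --grip -1

```text
time: 24.48
position: [0.4816, 0.0153, 0.1533]
tool_rot: [[0.999, -0.002, -0.035], [0.035, 0.0, 0.999], [-0.002, -1.0, 0.0]]
contact_force: [-11.0, 0.8, 3.3]
finger_gap: 0.117
```

Call:
jog_arm --steps '[{"dx": 1.5,"dy": 0,"dz": 4,"ax": 0,"ay": 0,"az": 0},{"dx": 4.4,"dy": 0.2,"dz": 10.7,"ax": 0,"ay": 0,"az": 0},{"dx": 9.4,"dy": 0.3,"dz": 21.1,"ax": 0,"ay": 0,"az": 0},{"dx": 14.9,"dy": 0.5,"dz": 31.2,"ax": 0,"ay": 0,"az": 0},{"dx": 20.9,"dy": 0.7,"dz": 41,"ax": 0,"ay": 0,"az": 0},{"dx": 27.4,"dy": 0.9,"dz": 50.5,"ax": 0,"ay": 0,"az": 0},{"dx": 34.4,"dy": 1.2,"dz": 59.7,"ax": 0,"ay": 0,"az": 0},{"dx": 41.9,"dy": 1.4,"dz": 68.4,"ax": 0,"ay": 0,"az": 0},{"dx": 47.1,"dy": 1.6,"dz": 74,"ax": 0,"ay": 0,"az": 0},{"dx": 51.2,"dy": 1.8,"dz": 78.1,"ax": 0,"ay": 0,"az": 0},{"dx": 53.9,"dy": 1.9,"dz": 80.8,"ax": 0,"ay": 0,"az": 0},{"dx": 53.9,"dy": 1.9,"dz": 80.8,"ax": 0,"ay": 0,"az": 0},{"dx": 53.9,"dy": 1.9,"dz": 80.8,"ax": 0,"ay": 0,"az": 0}]' --grip -1

```text
time: 26.1
position: [0.5331, 0.0169, 0.2345]
tool_rot: [[0.999, -0.006, -0.034], [0.034, -0.0, 0.999], [-0.006, -1.0, 0.0]]
contact_force: [-35.6, -1.2, 30.1]
finger_gap: 0.119
```

Run:
```python
from h import *
for n in ('wrist','side','scene'): d=snap(n,n+'12.png')
s=ctrl.get_state(); print(s['time'],s['position'],s['finger_gap'],s['contact_force'])
p=s['position']; print('ang from z',np.degrees(np.arcsin((p[2]-.074)/.22)),'from x',np.degrees(np.arccos(1-(p[0]-.4676)/.9994/.22)))
cv2.imwrite('pics/s12c.png',cv2.resize(load('side12')['img'][120:300,280:460,::-1],None,fx=3.3,fy=3.3,interpolation=cv2.INTER_CUBIC))
cv2.imwrite('pics/c12c.png',cv2.resize(load('scene12')['img'][130:260,180:360,::-1],None,fx=4,fy=4,interpolation=cv2.INTER_CUBIC))
```

```text
26.25 [0.53309616 0.01691391 0.23453092] 0.12104292379456559 [-35.20382303  -2.09537571  30.53679318]
ang from z 46.86007759922908 from x 45.40334700595336
```

View pics/wrist12.png

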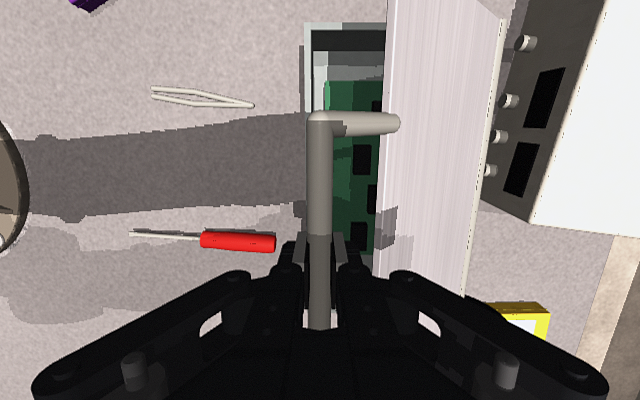

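View pics/s12c.png

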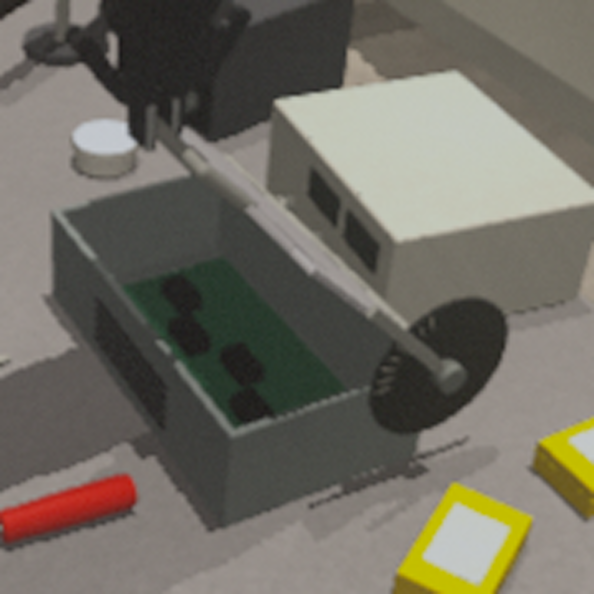

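View pics/c12c.png

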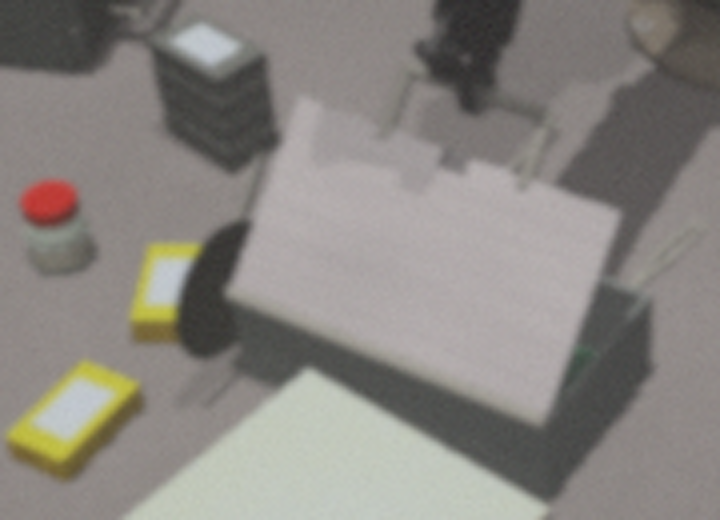

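Call:
jog_arm --steps '[{"dx": -1.5,"dy": 0,"dz": 0.5,"ax": 0,"ay": 0,"az": 0},{"dx": -3,"dy": 0,"dz": 1,"ax": 0,"ay": 0,"az": 0},{"dx": -3,"dy": 0,"dz": 1,"ax": 0,"ay": 0,"az": 0}]' --grip -1

```text
time: 26.62
position: [0.533, 0.017, 0.2348]
tool_rot: [[0.999, -0.001, -0.035], [0.035, -0.0, 0.999], [-0.001, -1.0, -0.0]]
contact_force: [-7.2, -0.6, 4.0]
finger_gap: 0.115
```

Run:
```python
from h import *
for n in ('wrist','side'): d=snap(n,n+'13.png')
cv2.imwrite('pics/s13c.png',cv2.resize(load('side13')['img'][145:260,310:440,::-1],None,fx=6,fy=5.2,interpolation=cv2.INTER_CUBIC))
cv2.imwrite('pics/w13c.png',cv2.resize(load('wrist13')['img'][0:340,290:520,::-1],None,fx=2,fy=1.75,interpolation=cv2.INTER_CUBIC))
```

```text
(no output)
```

View pics/s13c.png

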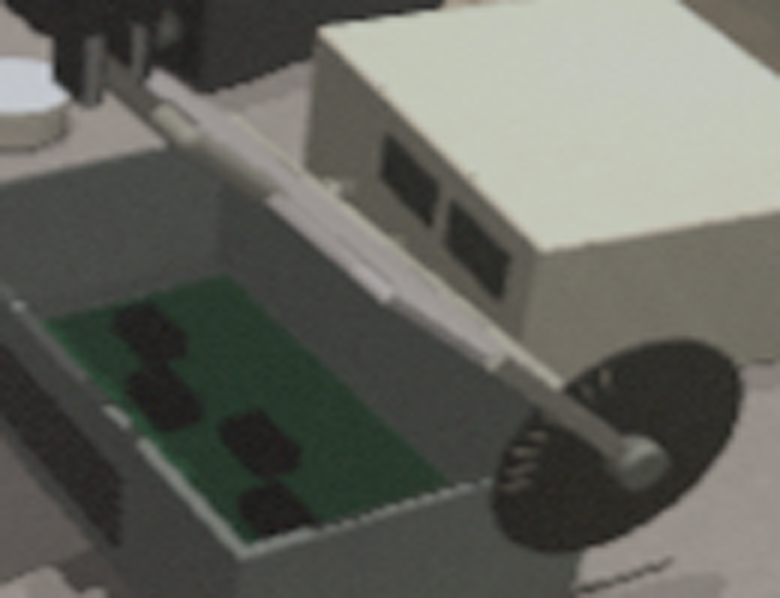

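View pics/w13c.png

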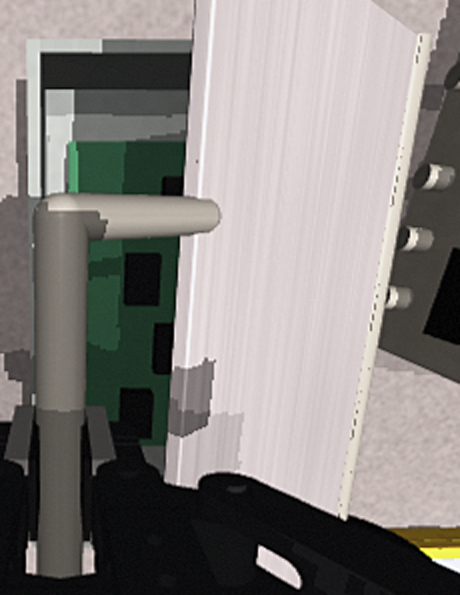

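Run:
```python
from h import *
yaw=np.radians(1.97); ex=np.array([np.cos(yaw),np.sin(yaw),0]); ey=np.array([-np.sin(yaw),np.cos(yaw),0]); ez=np.array([0,0,1.])
d=load('side13'); w=load('wrist13')
H=np.array([.4683,.0145,.093])+.22*ex
def pt(th,r,y,n=0):
    t=np.radians(th); return H+r*(-np.cos(t)*ex+np.sin(t)*ez)+n*(np.sin(t)*ex+np.cos(t)*ez)+y*ey
S=lambda p:((proj(d,p)-[310,145])*[6,5.2]).round(0).tolist()
W=lambda p:((proj(w,p)-[290,0])*[2,1.75]).round(0).tolist()
print('hub',S(pt(0,0,-.163)),'hinge L',S(pt(0,0,.15)),'hinge R',S(pt(0,0,-.15)))
for th in (45,46,47,48):
    print(th,'S FR bot/top',S(pt(th,.17,-.15,-.003)),S(pt(th,.17,-.15,.003)),'FL',S(pt(th,.17,.15,-.003)),S(pt(th,.17,.15,.003)),'bar',S(pt(th,.22,-.065)),'armtip',S(pt(th,.115,-.163)))
    print('   W front bot/top y=.05',W(pt(th,.17,.05,-.003)),W(pt(th,.17,.05,.003)),'y=.0',W(pt(th,.17,.0,-.003)),'bar end',W(pt(th,.22,.065)),'hinge y.1',W(pt(th,0,.1)),'y-.05',W(pt(th,0,-.05)))
```

```text
hub [630.0, 454.0] hinge L [227.0, 121.0] hinge R [609.0, 437.0]
45 S FR bot/top [381.0, 301.0] [393.0, 290.0] FL [5.0, -20.0] [14.0, -29.0] bar [184.0, 139.0] armtip [486.0, 363.0]
   W front bot/top y=.05 [174.0, 263.0] [192.0, 265.0] y=.0 [166.0, 406.0] bar end [58.0, 218.0] hinge y.1 [396.0, 144.0] y-.05 [352.0, 409.0]
46 S FR bot/top [387.0, 296.0] [399.0, 285.0] FL [10.0, -25.0] [19.0, -34.0] bar [191.0, 132.0] armtip [490.0, 360.0]
   W front bot/top y=.05 [183.0, 264.0] [202.0, 265.0] y=.0 [174.0, 408.0] bar end [71.0, 219.0] hinge y.1 [396.0, 144.0] y-.05 [352.0, 409.0]
47 S FR bot/top [393.0, 290.0] [404.0, 279.0] FL [14.0, -29.0] [23.0, -38.0] bar [198.0, 125.0] armtip [494.0, 356.0]
   W front bot/top y=.05 [192.0, 265.0] [212.0, 266.0] y=.0 [182.0, 410.0] bar end [85.0, 219.0] hinge y.1 [396.0, 144.0] y-.05 [352.0, 409.0]
48 S FR bot/top [398.0, 285.0] [410.0, 274.0] FL [18.0, -34.0] [28.0, -43.0] bar [205.0, 118.0] armtip [498.0, 353.0]
   W front bot/top y=.05 [202.0, 265.0] [222.0, 267.0] y=.0 [190.0, 413.0] bar end [99.0, 219.0] hinge y.1 [396.0, 144.0] y-.05 [352.0, 409.0]
```

Run:
```python
from h import *
d=load('side13')
cv2.imwrite('pics/s13d.png',cv2.resize(d['img'][190:245,360:430,::-1],None,fx=11,fy=10.5,interpolation=cv2.INTER_CUBIC))
w=load('wrist13'); g=cv2.cvtColor(w['img'],cv2.COLOR_RGB2GRAY).astype(int)
for r in (20,50,80,150,220,235): print(r,g[r,370:400].tolist())
for r in (140,200,215): print('bar',r,g[r,300:345].tolist())
```

```text
20 [184, 181, 179, 181, 183, 184, 188, 184, 181, 182, 182, 181, 181, 184, 188, 194, 89, 202, 194, 191, 193, 193, 195, 200, 224, 247, 234, 210, 209, 211]
50 [33, 33, 33, 30, 32, 33, 31, 32, 31, 32, 32, 32, 33, 27, 12, 201, 198, 194, 194, 196, 194, 199, 216, 247, 237, 211, 209, 211, 210, 214]
80 [67, 66, 67, 66, 68, 68, 68, 68, 70, 70, 66, 64, 54, 159, 196, 196, 196, 193, 194, 197, 213, 248, 238, 212, 212, 211, 208, 214, 215, 219]
150 [20, 46, 48, 45, 43, 43, 41, 41, 23, 169, 201, 201, 202, 200, 193, 195, 238, 247, 218, 216, 215, 210, 219, 220, 225, 218, 211, 213, 214, 213]
220 [41, 42, 42, 43, 31, 115, 126, 128, 127, 124, 122, 126, 164, 138, 125, 126, 124, 127, 131, 132, 125, 117, 122, 124, 123, 111, 227, 224, 215, 210]
235 [42, 42, 41, 32, 82, 95, 97, 97, 96, 93, 92, 134, 107, 92, 94, 91, 91, 132, 133, 127, 121, 103, 107, 104, 79, 195, 223, 219, 216, 221]
bar 140 [101, 100, 103, 104, 103, 103, 190, 84, 79, 90, 98, 100, 110, 110, 113, 117, 121, 121, 123, 127, 132, 130, 127, 122, 122, 119, 119, 115, 110, 105, 101, 98, 90, 76, 52, 63, 65, 62, 64, 66, 65, 66, 62, 63, 63]
bar 200 [67, 66, 81, 83, 79, 99, 105, 74, 76, 89, 98, 103, 107, 110, 114, 119, 120, 121, 124, 123, 125, 122, 122, 120, 119, 120, 115, 113, 105, 101, 99, 92, 77, 47, 41, 43, 44, 44, 43, 43, 42, 42, 38, 48, 48]
bar 215 [73, 71, 73, 75, 74, 70, 69, 60, 77, 88, 97, 101, 107, 110, 114, 116, 119, 122, 122, 124, 123, 123, 121, 121, 120, 119, 116, 111, 106, 101, 98, 88, 73, 43, 44, 43, 43, 44, 40, 42, 43, 44, 43, 43, 44]
```

View pics/s13d.png

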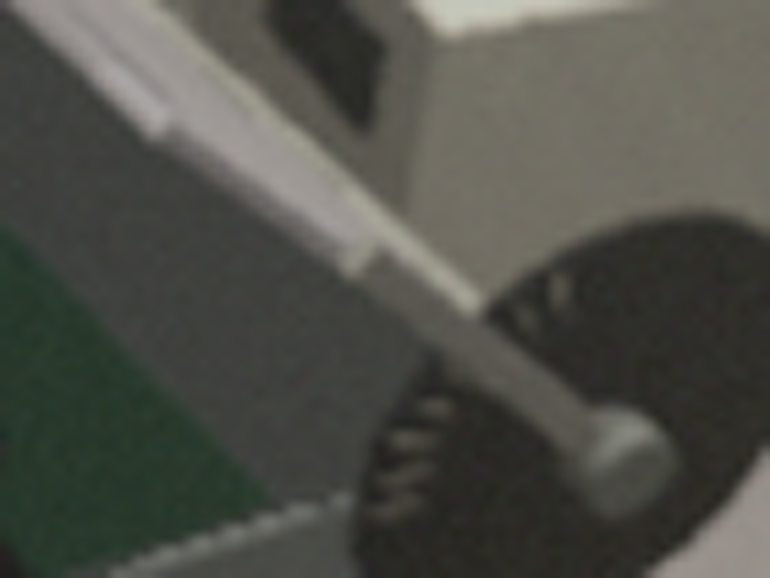

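Run:
```python
from h import *
from scipy.optimize import brentq
yaw=np.radians(1.97); ex=np.array([np.cos(yaw),np.sin(yaw),0]); ez=np.array([0,0,1.])
w=load('wrist13')
for hx in (0,.0015):
  H=np.array([.4676,.0149,.093])+(.22+hx)*ex; h=np.array([H@ex,.093])
  def ang(u,v,r,n):
    o,q=ray(w,u,v); O=np.array([o@ex,o[2]]);Q=np.array([q@ex,q[2]])
    def f(t):
        p=h+r*np.array([-np.cos(t),np.sin(t)])+n*np.array([np.sin(t),np.cos(t)])-O; return p[0]*Q[1]-p[1]*Q[0]
    return np.degrees(brentq(f,.4,1.1)).round(2)
  print(hx,'bot',[ang(u,v,.17,-.003) for u,v in [(384.7,50),(383,80),(378.8,150),(374.8,220)]],'top',[ang(u,v,.17,.003) for u,v in [(393.3,50),(391.3,80),(386.7,150)]],'bar',[ang(u,v,.22,0) for u,v in [(320.2,140),(319.8,200)]])
```

```text
0 bot [np.float64(45.73), np.float64(45.72), np.float64(45.65), np.float64(45.61)] top [np.float64(45.43), np.float64(45.4), np.float64(45.35)] bar [np.float64(45.44), np.float64(45.39)]
0.0015 bot [np.float64(45.13), np.float64(45.12), np.float64(45.05), np.float64(45.01)] top [np.float64(44.85), np.float64(44.83), np.float64(44.78)] bar [np.float64(44.89), np.float64(44.84)]
```

Call:
jog_arm --steps '[{"dx": 1.5,"dy": 0,"dz": 1.4,"ax": 0,"ay": 0,"az": 0},{"dx": 3,"dy": 0.1,"dz": 2.8,"ax": 0,"ay": 0,"az": 0},{"dx": 4.5,"dy": 0.2,"dz": 4.2,"ax": 0,"ay": 0,"az": 0},{"dx": 5.8,"dy": 0.2,"dz": 5.5,"ax": 0,"ay": 0,"az": 0},{"dx": 5.8,"dy": 0.2,"dz": 5.5,"ax": 0,"ay": 0,"az": 0},{"dx": 5.8,"dy": 0.2,"dz": 5.5,"ax": 0,"ay": 0,"az": 0}]' --grip -1

```text
time: 27.48
position: [0.5387, 0.0172, 0.2405]
tool_rot: [[0.999, -0.001, -0.035], [0.035, -0.0, 0.999], [-0.001, -1.0, -0.0]]
contact_force: [-11.7, -2.2, 9.7]
finger_gap: 0.117
```

Run:
```python
from h import *
w=snap('wrist','wrist14.png'); d=snap('side','side14.png'); c=snap('scene','scene14.png')
s=ctrl.get_state(); p=s['position'];print(s['time'],p,s['contact_force'],s['finger_gap'],np.abs(s['qd']).max()); print('x-angle',np.degrees(np.arccos(1-(p[0]-.4676)/.9994/.22)))
g=cv2.cvtColor(w['img'],cv2.COLOR_RGB2GRAY).astype(int)
for r in (50,150): print(r,g[r,375:410].tolist())
print(g[200,300:345].tolist())
cv2.imwrite('pics/s14d.png',cv2.resize(d['img'][180:245,350:430,::-1],None,fx=9,fy=9,interpolation=cv2.INTER_CUBIC))
cv2.imwrite('pics/c14d.png',cv2.resize(c['img'][130:230,200:330,::-1],None,fx=6,fy=6,interpolation=cv2.INTER_CUBIC))
```

```text
27.625 [0.53868629 0.01712997 0.24052892] [-12.29523615  -2.38548442   8.88875353] 0.11304607225044527 0.07819183396618742
x-angle 47.41474512527483
50 [36, 34, 36, 35, 34, 24, 55, 223, 207, 200, 201, 201, 203, 206, 237, 249, 220, 205, 208, 208, 210, 211, 211, 216, 210, 213, 210, 208, 207, 211, 212, 214, 215, 213, 208]
150 [23, 185, 210, 210, 208, 205, 202, 204, 240, 249, 215, 212, 212, 211, 216, 219, 218, 214, 209, 214, 213, 213, 218, 215, 214, 209, 210, 212, 205, 212, 215, 205, 208, 209, 208]
[101, 101, 102, 101, 107, 90, 30, 66, 82, 93, 96, 104, 111, 114, 115, 119, 121, 121, 126, 125, 124, 121, 121, 123, 119, 119, 118, 110, 106, 100, 100, 90, 75, 43, 41, 44, 43, 46, 44, 42, 43, 44, 45, 43, 43]
```

View pics/s14d.png

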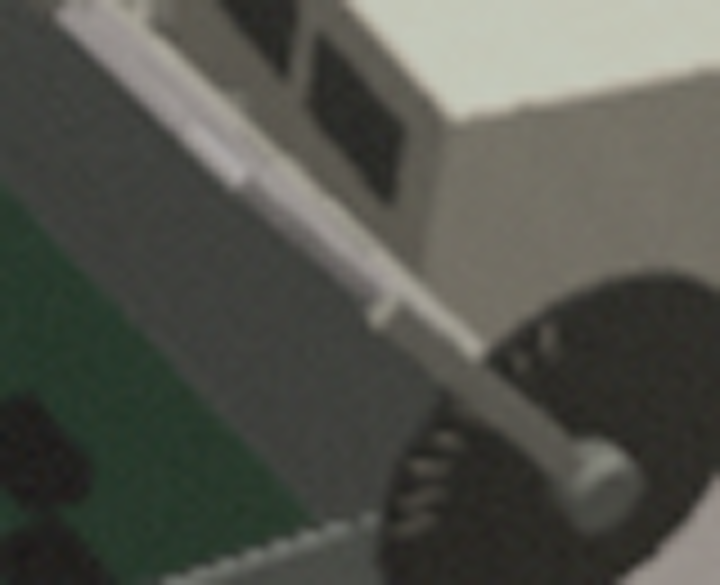

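View pics/c14d.png

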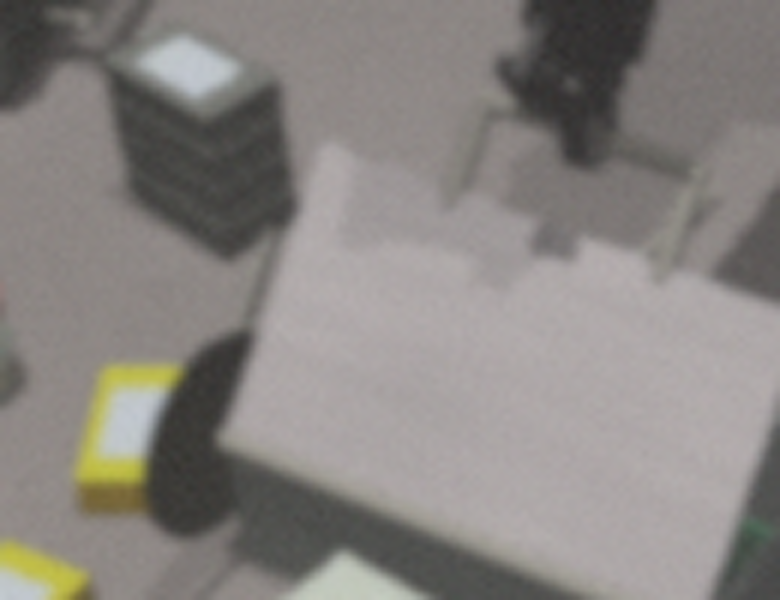

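Run:
```python
from h import *
from scipy.optimize import brentq
yaw=np.radians(1.97); ex=np.array([np.cos(yaw),np.sin(yaw),0]); ey=np.array([-np.sin(yaw),np.cos(yaw),0])
w=load('wrist14'); H=np.array([.4676,.0149,.093])+.22*ex; h=np.array([H@ex,.093])
def ang(u,v,r,n):
    o,q=ray(w,u,v); O=np.array([o@ex,o[2]]);Q=np.array([q@ex,q[2]])
    f=lambda t:(lambda p:p[0]*Q[1]-p[1]*Q[0])(h+r*np.array([-np.cos(t),np.sin(t)])+n*np.array([np.sin(t),np.cos(t)])-O)
    return np.degrees(brentq(f,.4,1.1)).round(2)
print([ang(381.2,50,.17,-.003),ang(375.6,150,.17,-.003),ang(389.7,50,.17,.003),ang(383.6,150,.17,.003),ang(319.8,200,.22,0)])
# arm edges by subpixel gradient along normals to a rough line
for n,p0,p1,q0,q1 in [('w8',(300+58/5,120+482/5),(300+245/5,120+305/5),(300+93/5,120+503/5),(300+275/5,120+325/5)),('w9',(280+75/4,50+532/3.75),(280+248/4,50+362/3.75),(280+102/4,50+555/3.75),(280+277/4,50+385/3.75))]:
    d=load(n); g=cv2.GaussianBlur(d['img'],(0,0),.7).astype(np.float32)
    c=np.array([.5244,-.1336,0])@ey-.0105
    def onp(u,v):
        o,r=ray(d,u,v); return o+r*(c-o@ey)/(r@ey)
    for a,b in ((p0,p1),(q0,q1)):
        a,b=np.array(a),np.array(b); t=(b-a)/np.linalg.norm(b-a); nn=np.array([-t[1],t[0]]); pts=[]
        for s in np.linspace(.12,.9,40):
            m=a+(b-a)*s; k=np.arange(-3,3.01,.1); P=m+k[:,None]*nn
            v=cv2.remap(g,P[:,0].astype(np.float32)[None],P[:,1].astype(np.float32)[None],cv2.INTER_CUBIC)[0]
            gr=np.abs(np.gradient(v,axis=0)).sum(1); pts.append(P[gr.argmax()])
        vx,vy,x0,y0=cv2.fitLine(np.array(pts,np.float32),cv2.DIST_HUBER,0,.01,.01).ravel()
        A=onp(x0-15*vx,y0-15*vy);B=onp(x0+15*vx,y0+15*vy); v=A-B
        if v[2]<0: v=-v
        # perpendicular distance of hinge point from line
        hp=np.array([(A@ex)-h[0],A[2]-.093]); u=np.array([v@ex,v[2]]);u/=np.linalg.norm(u)
        print(n,'edge angle',np.degrees(np.arctan2(v[2],-(v@ex))).round(2),'dist to hinge mm',(1e3*(hp[0]*u[1]-hp[1]*u[0])).round(2))
```

```text
[np.float64(47.72), np.float64(47.64), np.float64(47.39), np.float64(47.36), np.float64(47.45)]
w8 edge angle 47.66 dist to hinge mm -5.76
w8 edge angle 47.29 dist to hinge mm 4.16
w9 edge angle 48.0 dist to hinge mm -6.11
w9 edge angle 43.84 dist to hinge mm 10.06
```

Run:
```python
from h import *
s=ctrl.get_state(); print(s['time'],s['position'],s['contact_force'],s['finger_gap'])
print(ctrl.sign_off())
```

```text
27.625 [0.53868629 0.01712997 0.24052892] [-12.29523615  -2.38548442   8.88875353] 0.11304607225044527
the job is handed in; nothing more can be done
None
```

I stacked case_a and then case_b on the column and let go of both. I then swung the flap up by its bar to the setting arm's angle and handed the job in at 27.6 s, still holding it at rest.

**Stack:** the wrist, side and scene pictures show four cases standing square. Each held case was within 1 mm of the column edge before I lowered it. Nothing else looked moved in the last pictures, but I only checked that by eye.

**Angles:**

| What | How measured | Angle |
|---|---|---|
| Setting arm | edge lines in two wrist views | 47.3–48.0° |
| Setting arm | hinge-to-tip line | 47.5–48° |
| Flap | tool position | 47.4° |
| Flap | front edge and bar in the wrist view | 47.4–47.7° |

**Disagreements:**
- One of the four edge fits on the arm gave 43.8°. I discarded it because it had locked onto the wrong edge.
- The blurry side view put the arm nearer 46°, which I gave little weight.
- The bar slid about 4 mm along the pads on the way up. I therefore took the flap angle from the tool's x position and the images, not its height.

**Forces:** the force on the gripper reached about (-35, +30) N (x, z), roughly 46 N in all, near the end of the lift. I eased it to about 15 N by hand-in. That load was on the finger pads holding the bar. I saw no sign of the gripper body touching anything.

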